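# Clamp a petri dish on the stage with the fine knob

## Task

Lay the covered petri dish flat in the round pocket of the black clamping stage, then turn only the small inner knob clockwise until the sprung jaw has pushed the dish against the two stop pins and presses it with about 12 N. Do not overtighten it: the dish cracks at 22 N. Do not turn the big black ring under the knob, and leave the two vials and the tin where they stand.

Things in the scene. Friction and masses are not known exactly. Their poses are not given: they have to be found in the camera images.
- dish_center (a point): the white covered petri dish (loose, 30 g, round, 61 mm across, 12 mm high above what it lies on); the point is its centre, half-way up, 6 mm above its underside; z is up when it lies flat. There is only one
- stage: the clamping stage, fixed to the worktop at any turn: black base plate 110 x 220 mm, top 14 mm above the worktop. Origin on the worktop under its middle. Its y axis runs along the stage from the pocket to the knobs and is the line of the jaw's travel, z up. On the -y side of the pocket stand two steel stop pins (10 mm thick, 36 mm apart, tops 15 mm above the plate), on the +y side the jaw
- pocket (a point): centre of the light grey circle on the plate's top, where the middle of the dish's underside goes; axes as the stage's. A dish laid here has 3 to 14 mm free to the pins (on an adjustable block, its setting is not reported) and 3 to 6 mm to the jaw, so lay it within 2.5 mm along y, held by its sides that face the stage's +x and -x, which are open. The pins centre it if it is up to 4 mm off in x
- knob_center (a point): the small inner aluminium knob (jaw feed), upright axis, 26 mm across, 31 mm tall, from 49 to 80 mm above the worktop, 115 mm from the pocket. The point is on its axis half-way up; its axes are the stage's and do not turn. Clockwise from above drives the jaw towards the pins, 9 mm per rad. It stays where it is left and has over 3 rad of travel: let go, turn back and grip again as needed
- knob_top (a point): middle of the inner knob's top face, on its axis. The knob turns with a steady friction of about 0.18 N m. While the jaw closes its gap and slides the loose dish to the pins (0.65 to 2.2 rad in all) nothing is added; from then on the dish's force grows 45 N per rad, and the torque to turn the knob grows by 0.009 N m per newton on the dish (0.11 N m more at 12 N, after 0.27 rad)
- ring_mark (a point): white mark on the big black knurled ring (outer knob, sets the cross travel) round the foot of the inner knob, same axis: 60 mm across, its top face 48 mm above the worktop. The point is on the top face 27.5 mm from the axis and turns with the ring. A sideways touch of about 3 N at the rim already turns it; it has been set and must stay
- jaw: the sprung jaw with a black rubber face 30 mm wide, its top 12 mm above the plate; origin at the middle of its face, 0.5 mm over the plate; y axis along the stage's y, away from the dish. It is carried on a spring of 5 N per mm by the block that the knob drives
- vial_blue_center (a point): glass vial with a blue cap (loose, 16 mm across, 48 mm tall), half-way up; bystander
- vial_white_center (a point): glass vial with a white cap (loose, 16 mm across, 48 mm tall), half-way up; bystander
- tin_center (a point): round white tin with a blue lid (loose, 63 mm across, 32 mm tall), half-way up; bystander
Things that resemble listed ones, but are neither listed nor needed, are in the scene too. There is more than one size of the part that bears dish_center; the job needs the largest.

How it is judged:
By the outcome, as a careful person would: the job done as asked, in the order asked, and still so for the second after the job is handed in, with the robot touching nothing.
It also fails if it takes over 59 s, if anything falls off the work surface, if the arm or the gripper's body presses on something with over 40 N, if the wrist force passes 120 N, or if a joint passes its speed limit or range.

## Robot

A 6-joint arm with a two-finger parallel gripper is mounted at the origin on a cart in front of the work surface, level with it; the furniture and walls round the work are solid. World frame = base frame: x ahead of the robot, y to its left, z up, the work surface at z = 0. Lengths are in m, angles in rad, forces in N, time in s.
With the tool pointing down it reaches from about 0.35 to 0.875 m from the base axis. Payload 4.2 kg.
Tool frame: the origin (TCP) lies between the finger pads; the fingertips stand ctrl.tcp_to_tips ahead of it and the grasp point (between the pads) lies 3 mm ahead of it (ctrl.tcp_to_tips is the distance from the TCP to the fingertips, in m); z points along the fingers, x is the direction in which the jaws open and shut, and the axes are right-handed (so a half turn about z gives the same grasp; the last joint's range is limited). The gripper opens to 85 mm and grips with 20 to 120 N. Pads are 22 mm wide; open, the fingers measure 114 mm over their backs; the gripper's body (76 mm by 85 mm) begins 54 mm behind the grasp point. The pads swing forward as they close: fully open they stand 13 mm farther back than shut.
Start: joints at [-1.001, 0.385, 0.008, 0, -1.194, -0.259], TCP at [0.191, -0.595, 0.253] pointing down, gripper open.
Joint ranges: [-3.14, 3.14], [-1.21, 2.06], [-1.07, 1.41], [-3.16, 2.05], [-2.99, -0.16], [-3.1, 3.1]. Speed limits (rad/s): [2.79, 2.79, 3.14, 3.14, 3.14, 3.14].

## Interface

Orientations are given as a rotation vector (axis times angle).
In Python, from station import ctrl, eyes, job gives the robot as it stands.
- The arm moves only by the tool play_rows, never from a script. Its argument "increments" is a list of rows, each a list of 6 numbers: the shift along the tool's x, y, z in mm, then the turn, a rotation vector about the tool's x, y, z in rad. In form: [[dx, dy, dz, wx, wy, wz], ...]. A call has 1 to 10 rows; each row is the pose to reach, as a shift and turn from the pose commanded when the call began, along the tool's axes at that moment; what a row does not reach only later rows make up. A row lasts 1/8 s, in which the tool goes at most 62.5 mm and 10.7 degrees, less where a joint would pass 70% of its speed; a pose out of reach is approached as far as the arm can. A call with a gripper value outside its range is refused whole. "gripper" is the finger opening in mm, from 0 to 85.4, set as the call begins (left out, the last holds). The fingers move at their own pace and stop on an object; "grip_force" is the grip in N (left out, the last holds). Time passes only in rows, so rows that repeat a pose let the fingers close. It gives the time, the measured TCP pose, the force and the opening at its end, in the units of the state.
- ctrl.state(): the state, without advancing time (a new reading comes with each control period).
- eyes.grab_frame(name): name is "scene" or "side" or "wrist"; returns a dict with "color" (400x640x3 uint8, red, green, blue), "K" (3x3 intrinsics, pixels), "eye" and "attitude" of the camera in the world; the wrist camera has in their place "T_tool_cam" (4x4, takes a point from camera to tool coordinates, whose origin is the TCP and whose axes are the tool frame's). Camera axes: x right, y up, looking along -z (the intrinsics and any distortion apply to the point x, -y, -z); pixel columns grow to the right and rows downward; lengths in m; the calibration is good to about 2 mm. A picture is of the moment at which its call begins: read the wrist's pose just before it. There is no depth.
- job.hand_in(): hands the job in, once; it reports no verdict.
The state is a dict: "t": time; "joint_pos": joint angles; "joint_velocities": joint speeds; "tau": joint torques, N m; "eef_pos": TCP position; "ee_rot": TCP orientation; "ft_force": force on the tool from outside, world axes, zero at the start; "ft_torque": the same for the moment, N m; "grip_width": opening from 0.0 (shut) to 1.0 (fully open).
Only numpy, scipy, OpenCV 4.12 (cv2) and the standard library are available. Lean on these libraries where they do the work, as an engineer would, in place of code of your own. Each camera call takes 0.05 s, during which the arm holds its last target.

## Working session

There is one attempt and no reset: what is moved stays moved. The work goes in short steps, Python scripts to look and compute and a tool call to move; the robot and the scene stay as the last step left them, time stands still between calls to the robot, and variables do not carry over. Pictures are saved under pics/ and viewed, and the job is handed in when it is done.

Besides the shell and the picture viewer there is one more tool, called after "Emit:" as name([rows], argument=value, ...), one row to a line, values as JSON. play_rows: Moves the arm, as the interface text tells. Its arguments: {"type":"object","properties":{"increments":{"type":"array","items":{"type":"array","items":{"type":"number"}}},"gripper":{"type":"number"},"grip_force":{"type":"number"}},"required":["increments"]}

```bash
ls; mkdir -p pics
python3 - <<'E'
from station import ctrl, eyes, job
import cv2
print(ctrl.state(), ctrl.tcp_to_tips)
for n in ("scene","side","wrist"):
    f=eyes.grab_frame(n); cv2.imwrite(f"pics/{n}0.png",f["color"][:,:,::-1])
    print(n,{k:v for k,v in f.items() if k!="color"})
E
```

```text
pics
{'t': 0.0, 'joint_pos': array([-1.00138143e+00,  3.85565963e-01,  6.60489548e-03, -5.01154299e-04,
       -1.19401433e+00, -2.58595309e-01]), 'joint_velocities': array([ 0.00194854,  0.00048757, -0.00124121,  0.00129741, -0.00172391,
        0.00071962]), 'tau': array([ 3.65755341e-04, -3.92290378e+01,  1.88407284e+01,  4.18655008e+00,
       -4.61956457e-03,  1.82302983e-06]), 'eef_pos': array([ 0.19099631, -0.59452487,  0.25220735]), 'ee_rot': array([-1.84996085e+00, -2.53683920e+00, -1.92286108e-03]), 'ft_force': array([-0.62257932,  0.74610665, -0.49171394]), 'ft_torque': array([0.03651347, 0.00522851, 0.00057069]), 'grip_width': 0.9980589254553229} 0.022
scene {'K': array([[401.73827655,   0.        , 328.21845674],
       [  0.        , 401.73827655, 201.18108883],
       [  0.        ,   0.        ,   1.        ]]), 'eye': array([-0.02093614,  0.39631991,  0.68339857]), 'attitude': array([ 0.48566212, -0.8134964 , -1.91207894])}
side {'K': array([[445.48349111,   0.        , 318.78094656],
       [  0.        , 445.48349111, 190.25473832],
       [  0.        ,   0.        ,   1.        ]]), 'eye': array([ 0.48533881, -0.83071025,  0.45839171]), 'attitude': array([ 1.18782085, -0.00126669, -0.05191987])}
wrist {'K': array([[336.15997772,   0.        , 319.73195546],
       [  0.        , 336.15997772, 199.37221602],
       [  0.        ,   0.        ,   1.        ]]), 'T_tool_cam': array([[ 9.99999766e-01, -1.31299452e-04, -6.72123784e-04,
         7.71229769e-04],
       [-3.12446438e-04, -9.60821496e-01, -2.77167737e-01,
        -7.18513413e-02],
       [-6.09399008e-04,  2.77167882e-01, -9.60821312e-01,
        -1.20568195e-01],
       [ 0.00000000e+00,  0.00000000e+00,  0.00000000e+00,
         1.00000000e+00]])}
```

View pics/scene0.png

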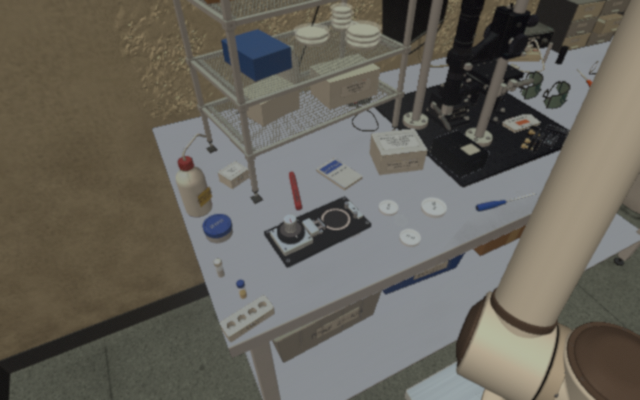

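View pics/side0.png

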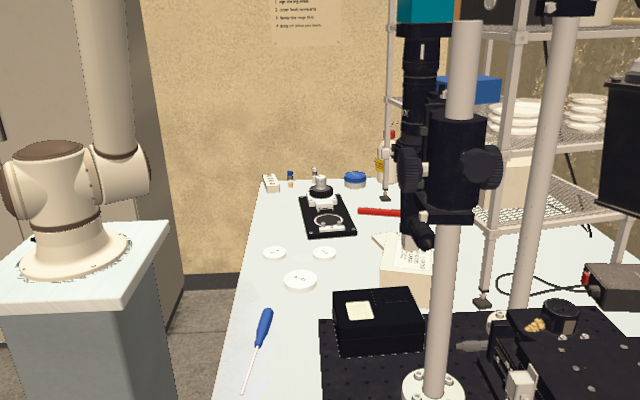

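View pics/wrist0.png

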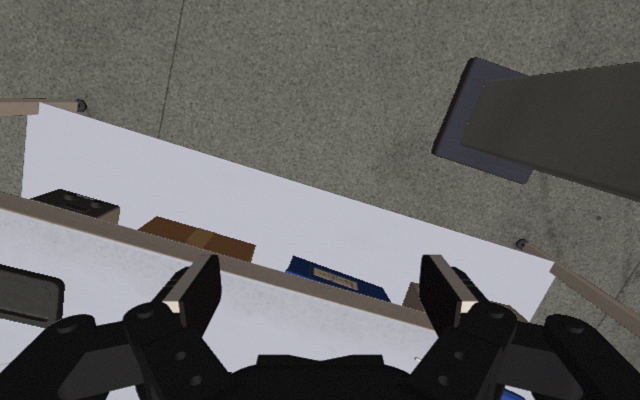

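Dish candidates are the three white discs: scene (388,207), (433,206), (410,237) and side (274,253), (324,253), (300,281). The white plates on the shelf are at scene (340,20)/(362,33), and the tin is at (217,228). I'll measure the diameters.

```bash
cat > h.py <<'E'
import numpy as np, cv2
from scipy.spatial.transform import Rotation as R
from station import ctrl, eyes, job
def cam(f,st=None):
    if "eye" in f:
        return np.array(f["eye"]), R.from_rotvec(f["attitude"]).as_matrix()
    T=f["T_tool_cam"]; Rt=R.from_rotvec(st["ee_rot"]).as_matrix()
    return st["eef_pos"]+Rt@T[:3,3], Rt@T[:3,:3]
def ray(f,uv,st=None):
    e,A=cam(f,st); K=f["K"]; uv=np.atleast_2d(uv).astype(float)
    d=np.c_[(uv[:,0]-K[0,2])/K[0,0], -(uv[:,1]-K[1,2])/K[1,1], -np.ones(len(uv))]
    return e, d@A.T
def plane(f,uv,z,st=None):
    e,d=ray(f,uv,st); return e+d*((z-e[2])/d[:,2])[:,None]
def proj(f,P,st=None):
    e,A=cam(f,st); c=(np.atleast_2d(P)-e)@A; K=f["K"]
    return np.c_[K[0,0]*c[:,0]/-c[:,2]+K[0,2], K[1,1]*c[:,1]/c[:,2]+K[1,2]]
def get(n):
    st=ctrl.state(); f=eyes.grab_frame(n); return st,f
def save(img,name,box=None,s=1):
    if box: img=img[box[1]:box[3],box[0]:box[2]]
    cv2.imwrite("pics/"+name,cv2.resize(img,None,fx=s,fy=s,interpolation=cv2.INTER_CUBIC)[:,:,::-1])
E
python3 - <<'E'
from h import *
for n,seeds in (("scene",[(388,207),(433,206),(410,237)]),("side",[(274,253),(324,253),(300,281)])):
    st,f=get(n); im=f["color"]
    hsv=cv2.cvtColor(im,cv2.COLOR_RGB2HSV)
    save(im,n+"_c.png",(370,190,455,255) if n=="scene" else (250,235,350,300),7)
    for s in seeds:
        print(n,s,hsv[s[1]-2,s[0]-5],im[s[1]-2,s[0]-5], hsv[s[1]+25,s[0]])
    m=((hsv[:,:,1]<25)&(hsv[:,:,2]>200)).astype(np.uint8)
    k,l,stt,c=cv2.connectedComponentsWithStats(m)
    for s in seeds:
        i=l[s[1]-2,s[0]-6]; print(stt[i],c[i], plane(f,c[i],0.006)[0])
    if n=="scene": save(im,"scene_stage.png",(190,130,390,320),4)
    else: save(im,"side_stage.png",(255,160,405,250),5)
E
```

```text
scene (388, 207) [ 84   8 168] [163 168 167] [105  14 143]
scene (433, 206) [ 85   9 169] [163 169 168] [105  14 143]
scene (410, 237) [ 84   8 164] [159 164 163] [105  14 144]
[     0      0    640    400 256000] [319.5 199.5] [0.61041777 0.09073115 0.006     ]
[     0      0    640    400 256000] [319.5 199.5] [0.61041777 0.09073115 0.006     ]
[     0      0    640    400 256000] [319.5 199.5] [0.61041777 0.09073115 0.006     ]
side (274, 253) [ 30  10 250] [250 250 240] [ 33  11 237]
side (324, 253) [ 30   6 252] [252 252 246] [ 33  11 238]
side (300, 281) [ 36   5 254] [253 254 249] [ 33  11 237]
[  212   174   222   226 23733] [301.6934648  287.34904985] [ 0.47067118 -0.16384347  0.006     ]
[  212   174   222   226 23733] [301.6934648  287.34904985] [ 0.47067118 -0.16384347  0.006     ]
[  212   174   222   226 23733] [301.6934648  287.34904985] [ 0.47067118 -0.16384347  0.006     ]
```

View pics/scene_stage.png

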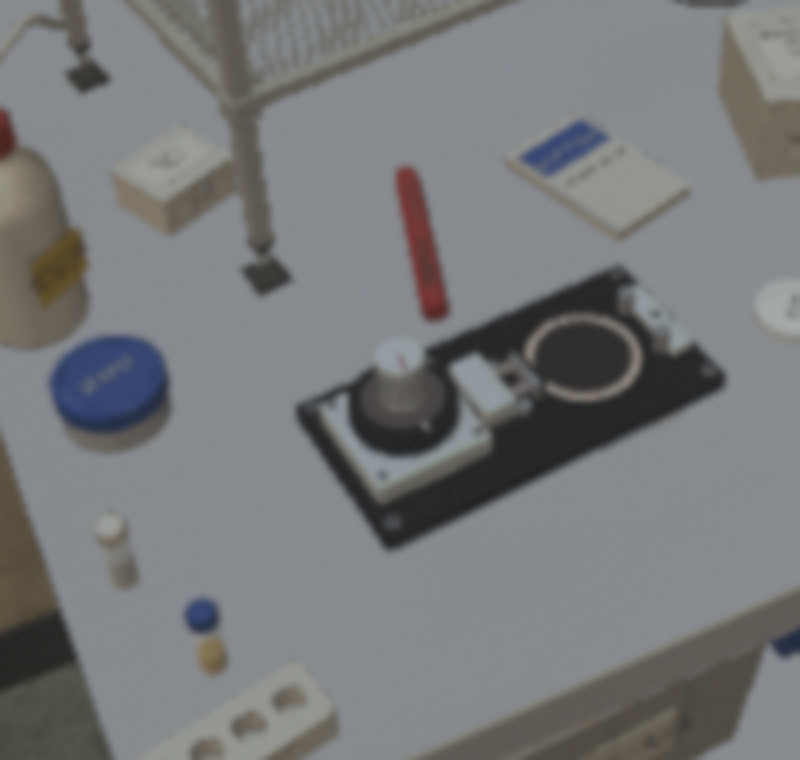

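View pics/scene_c.png

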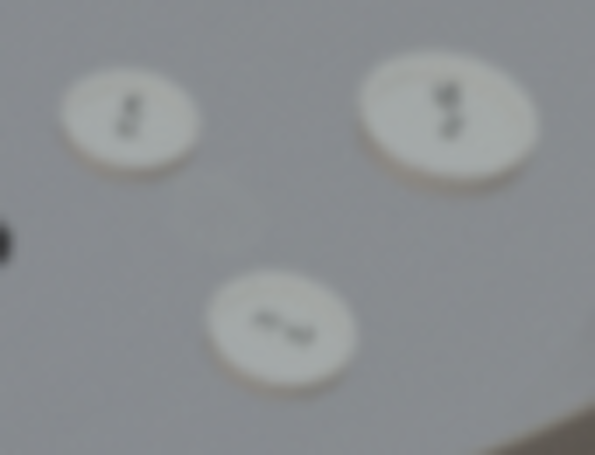

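View pics/side_stage.png

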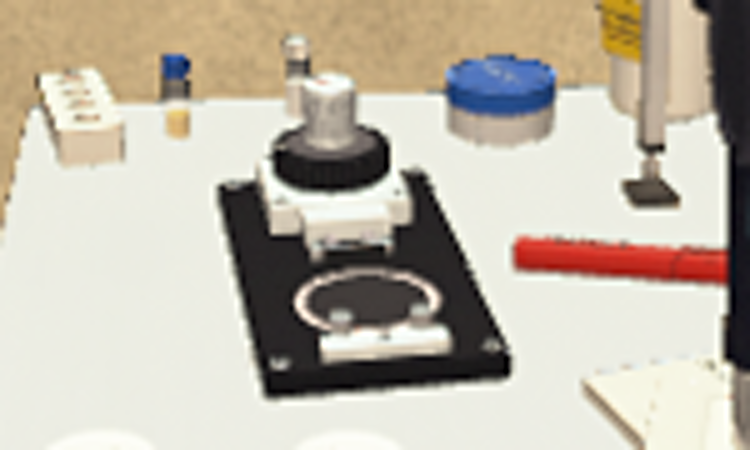

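View pics/side_c.png

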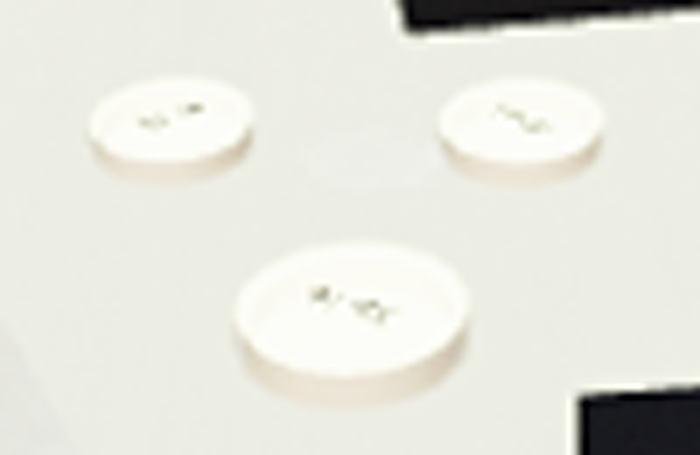

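The choice is the clearly largest disc, scene (434,207) / side (300,279). The other two are visibly smaller. Next: its size and position, plus the stage's pocket ring (scene 336,219), knob top (290,220) and plate corners.

Run:
```python
from h import *
st,f=get("scene")
c=lambda a,b:(370+a/7,190+b/7)
def P(uv,z): return plane(f,uv,z).round(4)
print("big", P([c(448,117),c(360,110),c(540,125),c(455,50),c(440,182)],.012))
print("s1", P([c(62,112),c(200,122)],.012)); print("s2",P([c(207,315),c(357,335)],.012))
k=lambda a,b:(190+a/4,130+b/4)
print("pocket",P([k(583,357)],.014),"knobtop",P([k(400,358)],.080),"corners",P([k(298,410),k(390,545),k(725,380),k(620,267)],.014))
print("mark",P([k(425,425)],.048)); print("vials",P([k(112,522),k(202,612)],.048),"tin",P([k(110,380)],.032))
print("pins",P([k(628,293),k(683,330)],.029))
st,f=get("side")
c=lambda a,b:(250+a/7,235+b/7); k=lambda a,b:(255+a/5,160+b/5)
print("side big",P([c(352,310),c(235,312),c(470,312)],.012))
print("pocket",P([k(368,302)],.014),"knobtop",P([k(330,87)],.080),"pins",P([k(340,318),k(420,313)],.029))
print("corners",P([k(218,185),k(268,378),k(508,358),k(418,170)],.014))
```

```text
big [[ 0.4618 -0.1387  0.012 ]
 [ 0.4779 -0.1139  0.012 ]
 [ 0.4448 -0.1642  0.012 ]
 [ 0.4872 -0.1614  0.012 ]
 [ 0.4385 -0.1173  0.012 ]]
s1 [[ 0.5222 -0.0227  0.012 ]
 [ 0.4974 -0.062   0.012 ]]
s2 [[ 0.4246 -0.0152  0.012 ]
 [ 0.3966 -0.0527  0.012 ]]
pocket [[0.5281 0.0897 0.014 ]] knobtop [[0.5154 0.2044 0.08  ]] corners [[0.5629 0.2492 0.014 ]
 [0.4557 0.2395 0.014 ]
 [0.4767 0.0264 0.014 ]
 [0.5841 0.035  0.014 ]]
mark [[0.4941 0.2014 0.048 ]]
vials [[0.5053 0.3638 0.048 ]
 [0.4353 0.341  0.048 ]] tin [[0.6134 0.3371 0.032 ]]
pins [[0.5492 0.0494 0.029 ]
 [0.5091 0.036  0.029 ]]
side big [[ 0.4685 -0.1473  0.012 ]
 [ 0.4384 -0.1458  0.012 ]
 [ 0.4987 -0.1507  0.012 ]]
pocket [[0.5338 0.0852 0.014 ]] knobtop [[0.5229 0.1911 0.08  ]] pins [[0.5191 0.0395 0.029 ]
 [0.5541 0.0411 0.029 ]]
corners [[0.4652 0.2304 0.014 ]
 [0.4867 0.0152 0.014 ]
 [0.5906 0.0242 0.014 ]
 [0.5695 0.2398 0.014 ]]
```

```bash
cat >> h.py <<'E'
def down(yawdeg):  # tool pointing down, tool x at yaw
    a=np.radians(yawdeg); x=np.array([np.cos(a),np.sin(a),0]); z=np.array([0,0,-1.]); return np.c_[x,np.cross(z,x),z]
def inc(p,yaw,st=None):
    st=st or ctrl.state(); A=R.from_rotvec(st["ee_rot"]).as_matrix(); T=down(yaw)
    return np.r_[(A.T@(np.array(p)-st["eef_pos"]))*1000, R.from_matrix(A.T@T).as_rotvec()].round(3)
E
python3 - <<'E'
from h import *
st,f=get("side")
print(plane(f,[(338,352),(425,345),(320,320),(420,395),(450,385)],0.0).round(3))
print(inc([.465,-.15,.17],186)); print(st["ft_force"],st["ft_torque"])
E
```

```text
[[ 0.522 -0.322  0.   ]
 [ 0.65  -0.316  0.   ]
 [ 0.499 -0.248  0.   ]
 [ 0.62  -0.406  0.   ]
 [ 0.663 -0.393  0.   ]]
[339.834 396.83   83.238   0.     -0.     -1.365]
[0.1499182  0.32818594 0.57843055] [ 0.01386743  0.01821076 -0.03606329]
```

Emit:
play_rows([
  [340,397,10,0,0,-1.365],
  [340,397,10,0,0,-1.365],
  [340,397,10,0,0,-1.365],
  [340,397,10,0,0,-1.365],
  [340,397,10,0,0,-1.365],
  [340,397,10,0,0,-1.365],
  [340,397,10,0,0,-1.365],
  [340,397,60,0,0,-1.365],
  [340,397,83,0,0,-1.365],
  [340,397,83,0,0,-1.365],
], gripper=85)

```text
t: 1.65
eef_pos: [0.4642, -0.1481, 0.1676]
ee_rot: [0.169, -3.131, -0.001]
ft_force: [-1.1, -0.4, 1.3]
grip_width: 0.995
```

Run:
```python
from h import *
st,f=get("wrist"); save(f["color"],"w1.png"); print(st["eef_pos"],st["joint_pos"],ctrl.tcp_to_tips)
im=f["color"];hsv=cv2.cvtColor(im,cv2.COLOR_RGB2HSV)
print(hsv[200,320],hsv[100,320])
```

```text
[ 0.4641603  -0.14813075  0.16756242] [ 2.48928261e-02  2.40818212e-01 -4.41085601e-01 -7.53015598e-04
 -8.95408609e-01  8.36750598e-02] 0.022
[117  14 204] [117  16 161]
```

View pics/w1.png

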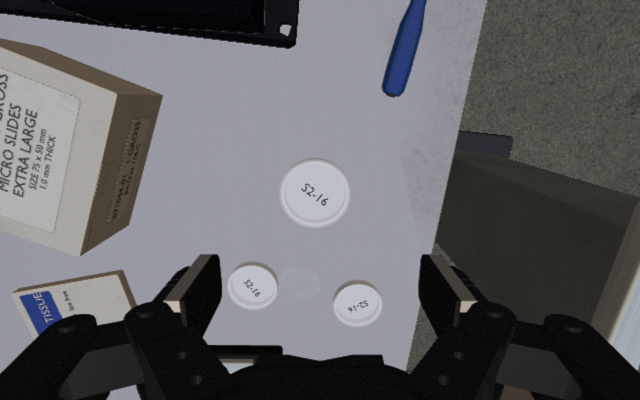

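The wrist view shows the big dish at (315,192), the small ones at (253,286) and (358,304), and the slide box at the left.

```bash
cat >> h.py <<'E'
def blobs(f,z,st,roi=None,amin=300,lo=225):
    g=cv2.cvtColor(f["color"],cv2.COLOR_RGB2GRAY)
    m=(g>lo).astype(np.uint8)*255
    cs,_=cv2.findContours(m,cv2.RETR_EXTERNAL,cv2.CHAIN_APPROX_NONE); o=[]
    for c in cs:
        if cv2.contourArea(c)<amin: continue
        P=plane(f,c[:,0,:],z,st)[:,:2].astype(np.float32); (x,y),r=cv2.minEnclosingCircle(P)
        e=cv2.fitEllipse(c); o.append((e[0],(x,y),2*r))
    return o
E
python3 - <<'E'
from h import *
st,f=get("wrist"); g=cv2.cvtColor(f["color"],cv2.COLOR_RGB2GRAY)
print(g[192,270:360:2]); 
for b in blobs(f,.012,st,lo=212): print(b)
E
```

```text
[154 156 155 157 155 155 178 196 183 191 189 191 191 193 192 192 193 165
 128 182 186 128 123 191 189 190 191 192 191 191 191 192 191 193 194 192
 191 191 184 195 182 155 155 155 156]
```

Run:
```python
from h import *
st,f=get("wrist")
for b in blobs(f,.012,st,lo=172): print(b)
```

```text
((359.5812683105469, 305.7183837890625), (0.4136350750923157, -0.0383024588227272), 0.0459674708545208)
((255.1268310546875, 287.7539367675781), (0.5137186646461487, -0.04710858687758446), 0.04598977789282799)
((317.105224609375, 195.5563507080078), (0.4651630222797394, -0.14203183352947235), 0.05967060476541519)
((39.65906524658203, 142.50927734375), (0.7058213949203491, -0.15138982236385345), 0.1367388665676117)
```

Run:
```python
from h import *
st=ctrl.state(); print(st["eef_pos"],st["ee_rot"]); print(inc([.4652,-.1420,.05],186))
```

```text
[ 0.46567901 -0.15040284  0.17134122] [-1.64851368e-01  3.13554266e+00 -9.41056053e-04]
[-2.00000e-01  8.49000e+00  1.21336e+02 -1.00000e-03  2.00000e-03
  0.00000e+00]
```

Emit:
play_rows([
  [0,8.4,55,0,0,0],
  [0,8.4,110,0,0,0],
  [0,8.4,121,0,0,0],
  [0,8.4,121,0,0,0],
], gripper=74)

```text
t: 2.3
eef_pos: [0.4652, -0.1423, 0.0504]
ee_rot: [-0.164, 3.136, -0.001]
ft_force: [0.1, 0.1, -0.3]
grip_width: 0.869
```

Run:
```python
from h import *
st,f=get("wrist"); save(f["color"],"w2.png"); print(st["eef_pos"],st["grip_width"])
st,f=get("side"); save(f["color"],"s2.png",(220,200,380,320),5);print(st["eef_pos"])
```

```text
[ 0.46524947 -0.14229676  0.05044125] 0.8691177589741891
[ 0.46591366 -0.14214677  0.05122365]
```

View pics/w2.png

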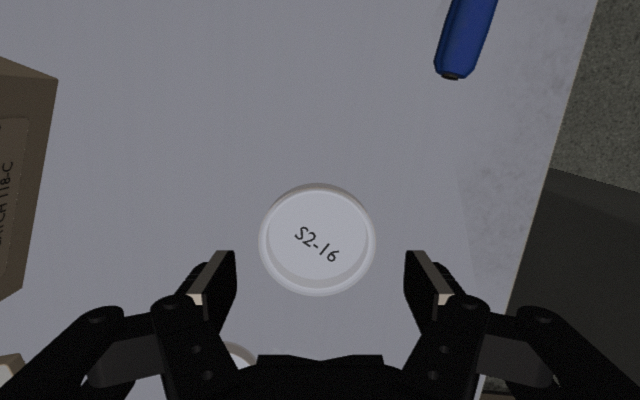

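View pics/s2.png

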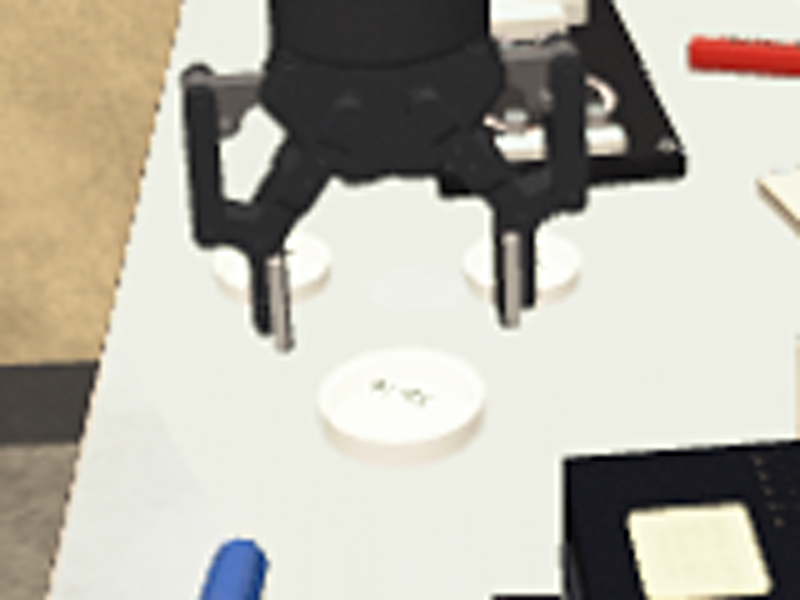

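Run:
```python
from h import *
st,f=get("wrist")
for b in blobs(f,.012,st,lo=172,amin=2000): print(b)
print(st["eef_pos"])
```

```text
[ 0.46611467 -0.14199381  0.05154548]
```

Run:
```python
from h import *
st,f=get("wrist")
print(plane(f,[(259,241),(375,241),(317,183),(317,297)],.012,st).round(4))
print(inc([.4655,-.1420,.0200],186),st["eef_pos"])
```

```text
[[ 0.4959 -0.1401  0.012 ]
 [ 0.4366 -0.1464  0.012 ]
 [ 0.4694 -0.1737  0.012 ]
 [ 0.4629 -0.1107  0.012 ]]
[ 4.4600e-01 -1.8800e-01  3.1375e+01 -1.0000e-03  5.0000e-03  0.0000e+00] [ 0.46606519 -0.1418723   0.05158275]
```

Emit:
play_rows([
  [-0.5,-0.5,20,0,0,0],
  [-0.5,-0.5,30,0,0,0],
  [-0.5,-0.5,31,0,0,0],
  [-0.5,-0.5,31,0,0,0],
])

```text
t: 3.0
eef_pos: [0.4652, -0.142, 0.0188]
ee_rot: [-0.165, 3.136, -0.0]
ft_force: [0.4, -0.3, 0.5]
grip_width: 0.868
```

Emit:
play_rows([
  [0,0,0,0,0,0],
  [0,0,0,0,0,0],
  [0,0,0,0,0,0],
  [0,0,0,0,0,0],
  [0,0,0,0,0,0],
], gripper=50, grip_force=30)

```text
t: 3.62
eef_pos: [0.4654, -0.142, 0.0193]
ee_rot: [-0.165, 3.136, -0.0]
ft_force: [-0.7, 0.1, 5.9]
grip_width: 0.696
```

Run:
```python
from h import *
st,f=get("wrist"); save(f["color"],"w3.png"); print(st["eef_pos"],st["grip_width"]*85.4,st["ft_force"],ctrl.tcp_to_tips)
st,f=get("side"); save(f["color"],"s3.png",(220,200,380,320),5);print(st["eef_pos"])
```

```text
[ 0.46537935 -0.14200001  0.0192736 ] 59.417155037098404 [-0.69509764  0.10767377  5.85477916] 0.022
[ 0.46536953 -0.14200429  0.01927734]
```

View pics/w3.png

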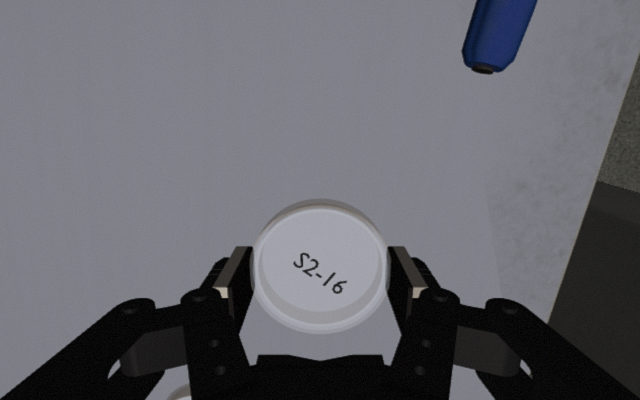

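View pics/s3.png

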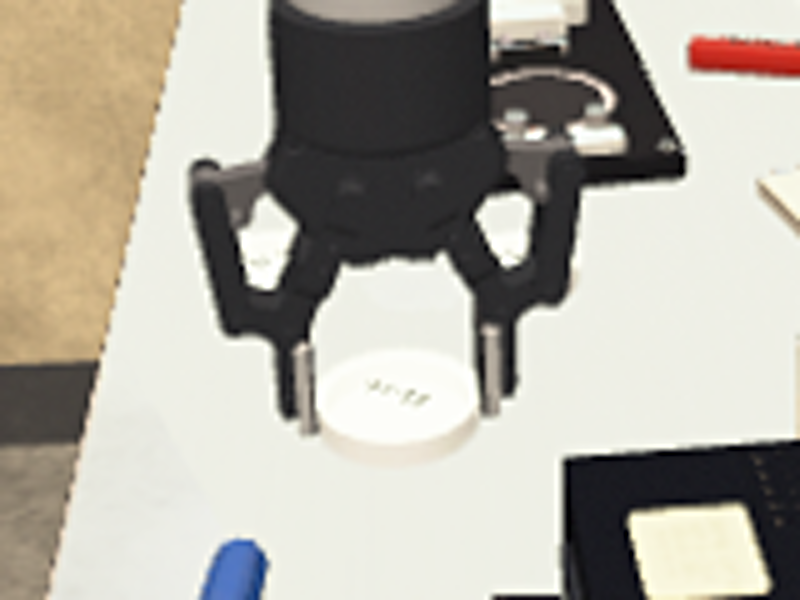

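Run:
```python
from h import *
st,f=get("wrist")
p=plane(f,[(252,265),(387,265),(320,199),(320,333)],.012,st); A=R.from_rotvec(st["ee_rot"]).as_matrix()
print(((p-st["eef_pos"])@A).round(4))
print(inc([.4655,-.142,.17],186), inc([.522,.165,.18],186))
```

```text
[[-0.0269 -0.0043  0.0073]
 [ 0.0298 -0.0044  0.0072]
 [ 0.0016 -0.0332  0.0073]
 [ 0.0017  0.0292  0.0073]]
[-3.26000e-01 -6.20000e-02 -1.50729e+02 -0.00000e+00  1.00000e-03
  1.00000e-03] [-8.88250e+01  2.99288e+02 -1.60687e+02 -0.00000e+00  1.00000e-03
  1.00000e-03]
```

Emit:
play_rows([
  [0,0,-20,0,0,0],
  [0,0,-60,0,0,0],
  [0,0,-110,0,0,0],
  [-20,60,-160,0,0,0],
  [-40,120,-160,0,0,0],
  [-60,180,-160,0,0,0],
  [-75,240,-160,0,0,0],
  [-89,299,-160,0,0,0],
  [-89,299,-160,0,0,0],
  [-89,299,-160,0,0,0],
])

```text
t: 5.03
eef_pos: [0.5216, 0.1652, 0.178]
ee_rot: [0.167, -3.136, 0.0]
ft_force: [0.0, -0.8, 0.1]
grip_width: 0.694
```

Run:
```python
from h import *
st,f=get("wrist"); save(f["color"],"w4.png"); print(st["eef_pos"],st["grip_width"]*85.4,st["ft_force"],st["joint_pos"])
```

```text
[0.5216241  0.16521201 0.17799569] 59.290127008182544 [ 0.01260283 -0.77856356  0.12692763] [ 6.02996892e-01  3.21772431e-01 -2.91541070e-01 -2.44576931e-04
 -9.58306182e-01 -4.96450772e-01]
```

View pics/w4.png

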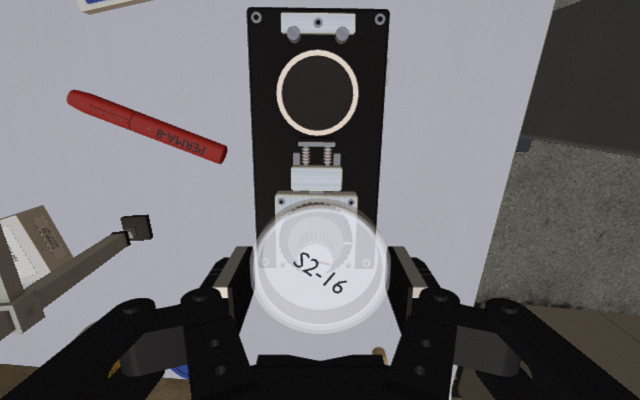

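Run:
```python
from h import *
st,f=get("wrist"); im=f["color"]; g=cv2.cvtColor(im,cv2.COLOR_RGB2GRAY)
roi=g[40:140,265:370]; m=(roi>110).astype(np.uint8)
k,l,s,c=cv2.connectedComponentsWithStats(m)
for i in range(1,k):
    if s[i][2]>70 and s[i][3]>70:
        cs,_=cv2.findContours((l==i).astype(np.uint8),cv2.RETR_EXTERNAL,cv2.CHAIN_APPROX_NONE)
        q=max(cs,key=len)[:,0,:]+[265,40]; P=plane(f,q,.014,st)[:,:2].astype(np.float32); e=cv2.fitEllipse(P); print(e, cv2.fitEllipse(q.astype(np.float32)))
print("plate",plane(f,[(250,9),(389,10),(257,230),(379,230)],.014,st).round(4))
print("pins",plane(f,[(293,34),(342,34)],.029,st).round(4))
print("jaw",plane(f,[(299,143),(335,143)],.026,st).round(4))
save(im,"w4c.png",(240,0,400,220),3.5)
```

```text
((0.5300778150558472, 0.08916155248880386), (0.06536106020212173, 0.06558195501565933), 66.96147918701172) ((316.5104064941406, 93.6662368774414), (81.0654296875, 84.7807846069336), 176.36721801757812)
plate [[0.5865 0.0325 0.014 ]
 [0.4818 0.0221 0.014 ]
 [0.5717 0.2108 0.014 ]
 [0.4619 0.1993 0.014 ]]
pins [[0.5514 0.0488 0.029 ]
 [0.5158 0.0451 0.029 ]]
jaw [[0.5402 0.1275 0.026 ]
 [0.5114 0.1245 0.026 ]]
```

View pics/w4c.png

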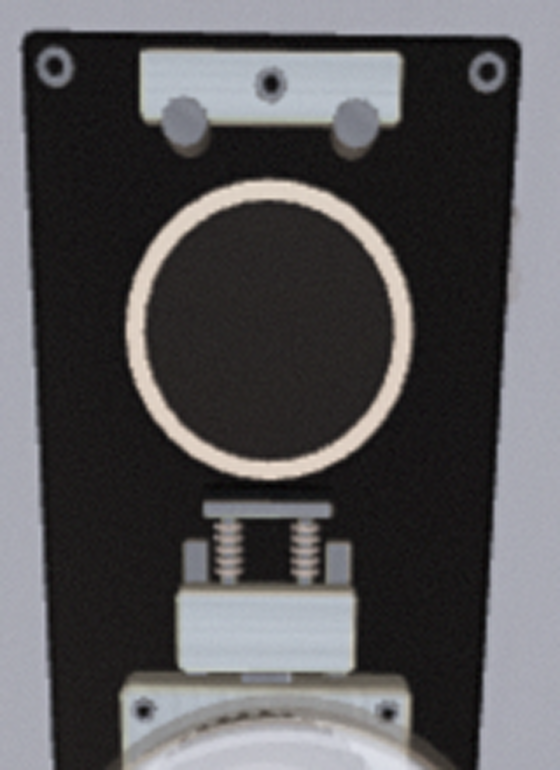

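Run:
```python
from h import *
print(inc([.5303,.0890,.060],186),ctrl.state()["eef_pos"])
```

```text
[-1.18900e+00 -7.50050e+01  1.18136e+02 -0.00000e+00 -1.00000e-03
 -1.00000e-03] [0.52145474 0.16353231 0.17810945]
```

Emit:
play_rows([
  [-1,-40,20,0,0,0],
  [-1,-75,60,0,0,0],
  [-1,-75,105,0,0,0],
  [-1,-75,118,0,0,0],
  [-1,-75,118,0,0,0],
  [-1,-75,118,0,0,0],
])

```text
t: 5.88
eef_pos: [0.5321, 0.0907, 0.0621]
ee_rot: [-0.166, 3.134, 0.002]
ft_force: [0.0, 0.4, -0.4]
grip_width: 0.692
```

Run:
```python
from h import *
st,f=get("wrist"); save(f["color"],"w5.png"); print(st["eef_pos"],st["grip_width"]*85.4,st["ft_force"])
save(f["color"],"w5c.png",(230,150,410,350),4)
st,f=get("side"); save(f["color"],"s5.png",(255,160,405,250),5);print(st["eef_pos"])
```

```text
[0.532072   0.09071461 0.06205559] 59.07057860751301 [ 0.0493277   0.37791483 -0.35097865]
[0.53201053 0.09087912 0.06211277]
```

View pics/w5.png

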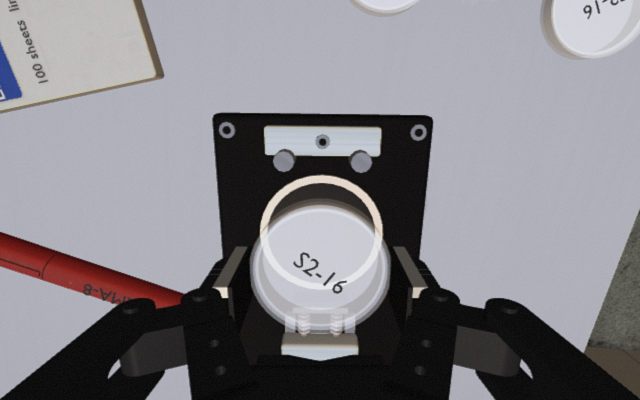

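View pics/s5.png

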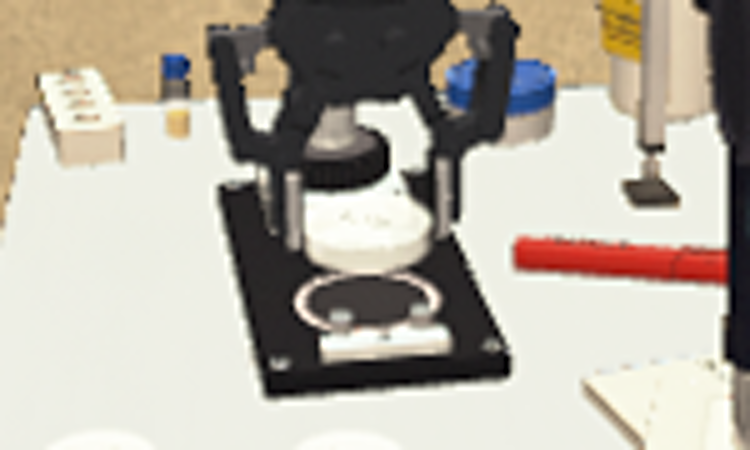

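Run:
```python
from h import *
st,f=get("wrist"); print(st["eef_pos"])
T=f["T_tool_cam"]
fake={"eef_pos":np.zeros(3),"ee_rot":np.zeros(3)}
print("dish",plane(f,[(320,199)],.0193,fake)*1e3,plane(f,[(320,333),(252,265),(387,265)],.0073,fake)*1e3)
g=cv2.cvtColor(f["color"],cv2.COLOR_RGB2GRAY)
print(g[170:200,321]); print(g[232,252:275],g[232,370:392])
zz=st["eef_pos"][2]-.014
# outer top half contour via columns
pts=[]
for u in range(268,376,4):
    col=g[165:236,u].astype(int); d=np.diff(col); v=int(np.argmax(d)); pts.append((u,165+v+.5))
P=plane(f,pts,zz,fake)[:,:2]*1e3
from scipy.optimize import least_squares
r=least_squares(lambda q:np.hypot(P[:,0]-q[0],P[:,1]-q[1])-32.75,[0,0],loss="soft_l1"); print("ring centre in tool",r.x,np.abs(r.fun).max())
r=least_squares(lambda q:np.hypot(P[:,0]-q[0],P[:,1]-q[1])-q[2],[0,0,32],loss="soft_l1"); print(r.x)
save(f["color"],"w5d.png",(230,150,410,350),4)
```

```text
[0.53185427 0.09091249 0.06200165]
dish [[  1.66024142 -29.71199865  19.3       ]] [[  1.67091793  29.25588806   7.3       ]
 [-26.88808133  -4.34242674   7.3       ]
 [ 29.78639145  -4.33187612   7.3       ]]
[ 19  18  17  21 100 221 221 219 216 220 220 217 172  58  37  41  39  42
  43  42  42  41  40  40  40  43  44  49  56  70]
[ 21  17  23  20  18  17  31 125 203 203 213 220 227 228 215 189 191 209
 217 217 211 205 205] [216 205 186 174 182 216 221 212 201 200 213 219 119  30  18  17  22  22
  21  15  17  20]
ring centre in tool [ 1.86760319 -1.82831534] 0.39789725819548494
[ 1.87245836 -1.22332186 33.2838682 ]
```

View pics/w5d.png

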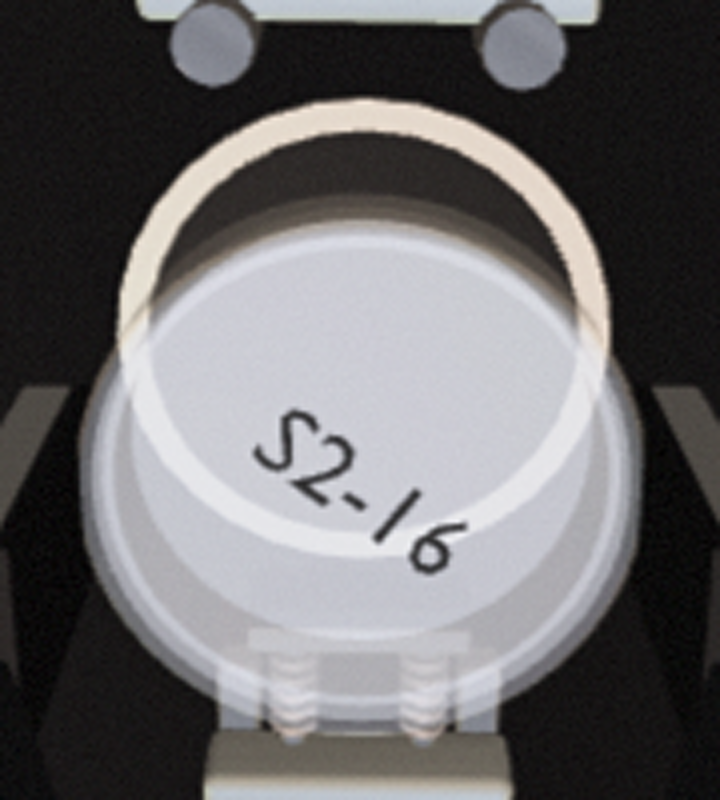

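Emit:
play_rows([
  [0.3,-1.4,10,0,0,0],
  [0.3,-1.4,20,0,0,0],
  [0.3,-1.4,26,0,0,0],
  [0.3,-1.4,26,0,0,0],
  [0.3,-1.4,26,0,0,0],
])

```text
t: 6.65
eef_pos: [0.5306, 0.0887, 0.034]
ee_rot: [0.165, -3.137, 0.0]
ft_force: [-0.8, -0.3, -2.0]
grip_width: 0.695
```

Run:
```python
from h import *
st,f=get("wrist"); print(st["eef_pos"],st["grip_width"]*85.4,st["ft_force"])
save(f["color"],"w6c.png",(230,150,410,350),4)
st,f=get("side"); save(f["color"],"s6.png",(255,160,405,250),5);print(st["eef_pos"])
```

```text
[0.53064533 0.08874959 0.03397084] 59.33494860809363 [-0.78551942 -0.33745265 -1.97506512]
[0.53068082 0.08879568 0.03407957]
```

View pics/w6c.png

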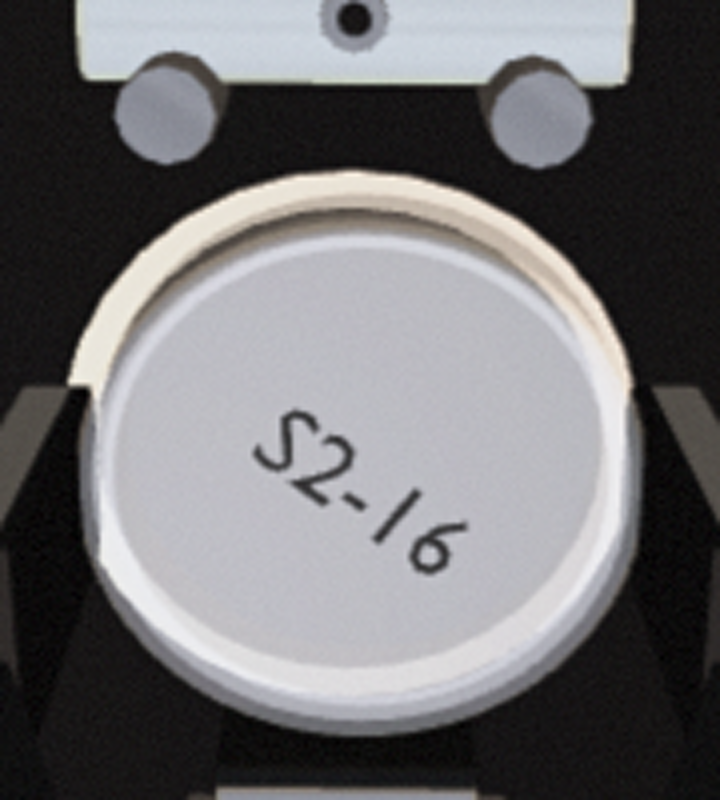

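View pics/s6.png

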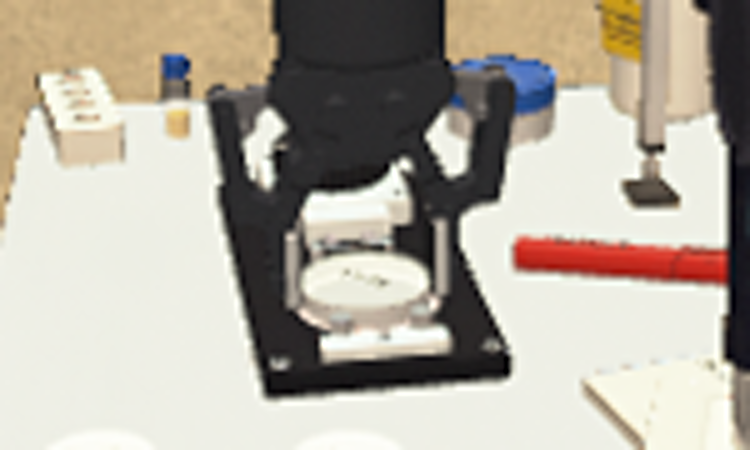

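Run:
```python
from h import *
st,f=get("wrist"); print(st["eef_pos"])
fake={"eef_pos":np.zeros(3),"ee_rot":np.zeros(3)}
g=cv2.cvtColor(f["color"],cv2.COLOR_RGB2GRAY); print(g[185:215,318])
pts=[]
for u in range(262,378,4):
    d=np.diff(g[170:248,u].astype(int)); v=int(np.argmax(d)); pts.append((u,170+v+.5))
from scipy.optimize import least_squares
for z in (.0195,.0205):
    P=plane(f,pts,z,fake)[:,:2]*1e3
    r=least_squares(lambda q:np.hypot(P[:,0]-q[0],P[:,1]-q[1])-32.75,[0,0],loss="soft_l1"); print(r.x,np.abs(r.fun).max())
```

```text
[0.53070535 0.08875881 0.03416774]
[ 18  20  18  21  18  20  34 118 229 230 227 228 224 205 186 182 148  82
  90 103 121 132 151 175 207 214 210 189 186 188]
[0.37512023 0.06134382] 0.32851975199288574
[0.37203977 0.30262544] 0.3552303069505527
```

Emit:
play_rows([
  [-1.2,0.2,0,0,0,0],
  [-1.2,0.2,0.5,0,0,0],
  [-1.2,0.2,1,0,0,0],
  [-1.2,0.2,1,0,0,0],
])

```text
t: 7.3
eef_pos: [0.5319, 0.0891, 0.0334]
ee_rot: [-0.165, 3.137, 0.0]
ft_force: [-0.5, 0.2, 0.2]
grip_width: 0.698
```

Emit:
play_rows([
  [0,0,0.5,0,0,0],
  [0,0,0.5,0,0,0],
])

```text
t: 7.55
eef_pos: [0.5319, 0.0891, 0.0333]
ee_rot: [-0.165, 3.137, 0.0]
ft_force: [-1.5, -0.6, 5.1]
grip_width: 0.698
```

Emit:
play_rows([
  [0,0,0.5,0,0,0],
  [0,0,0.5,0,0,0],
])

```text
t: 7.8
eef_pos: [0.5319, 0.0891, 0.0333]
ee_rot: [-0.165, 3.137, -0.0]
ft_force: [-2.8, -0.7, 8.8]
grip_width: 0.695
```

Contact with the plate. I'll open the gripper and rise slightly, since the tips swing back as they open.

Emit:
play_rows([
  [0,0,-0.8,0,0,0],
  [0,0,-0.8,0,0,0],
  [0,0,-0.8,0,0,0],
  [0,0,-0.8,0,0,0],
], gripper=72)

```text
t: 8.3
eef_pos: [0.5318, 0.0891, 0.0329]
ee_rot: [0.165, -3.137, 0.0]
ft_force: [0.7, -0.5, -0.3]
grip_width: 0.842
```

Run:
```python
from h import *
st,f=get("wrist"); print(st["eef_pos"],st["grip_width"]*85.4,st["ft_force"])
save(f["color"],"w7c.png",(220,150,420,350),4)
```

```text
[0.53184074 0.08906334 0.03289284] 71.87957203172252 [ 0.72076699 -0.52035917 -0.27161503]
```

View pics/w7c.png

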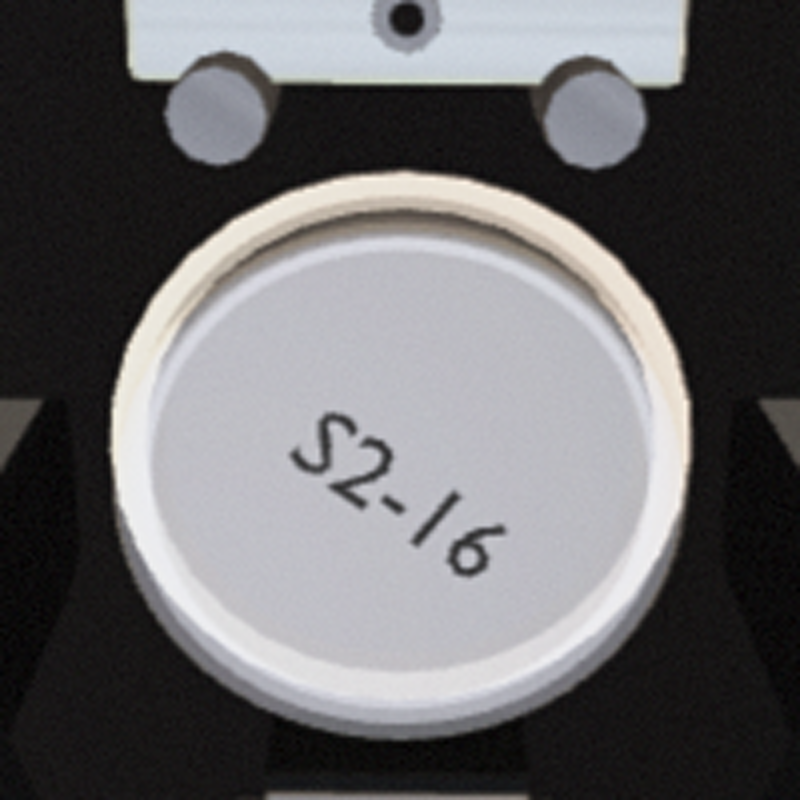

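Emit:
play_rows([
  [0,0,-25,0,0,0],
  [0,0,-70,0,0,0],
  [0,20,-130,0,0,0],
  [0,70,-155,0,0,0],
  [0,115,-155,0,0,0],
  [0,115,-155,0,0,0],
  [0,115,-155,0,0,0],
  [0,115,-155,0,0,0],
])

```text
t: 9.35
eef_pos: [0.5197, 0.2024, 0.1877]
ee_rot: [0.163, -3.136, 0.001]
ft_force: [-0.1, -0.9, -0.1]
grip_width: 0.839
```

Run:
```python
from h import *
st,f=get("wrist"); print(st["eef_pos"],st["joint_pos"],st["ft_force"],st["ft_torque"])
save(f["color"],"w8.png")
st,f=get("scene"); save(f["color"],"sc8.png"); print(plane(f,[(257,198),(211,149)],0).round(3))
```

```text
[0.51970159 0.20242605 0.18771184] [ 6.62004450e-01  3.28597435e-01 -2.53399262e-01 -2.51798045e-05
 -9.89908938e-01 -5.58205663e-01] [-0.13429681 -0.91090793 -0.09222251] [0.01112259 0.03427456 0.00994375]
[[0.689 0.223 0.   ]
 [0.934 0.27  0.   ]]
```

View pics/w8.png

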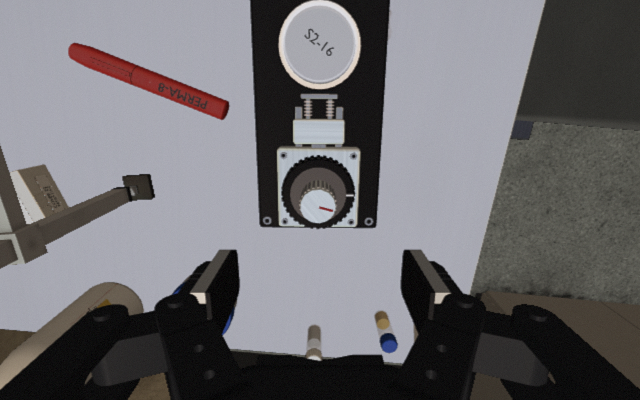

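View pics/sc8.png

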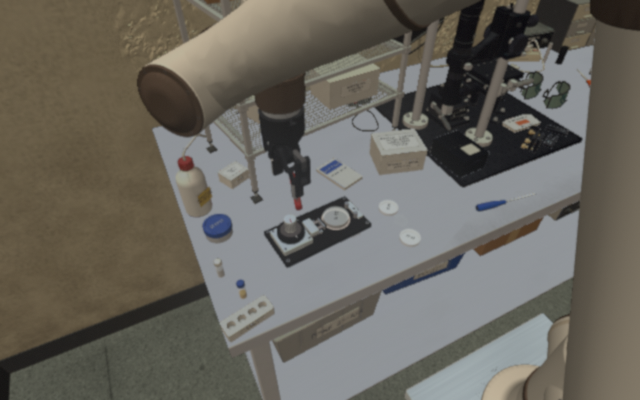

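Run:
```python
from h import *
st,f=get("wrist"); im=f["color"]; g=cv2.cvtColor(im,cv2.COLOR_RGB2GRAY)
save(im,"w8c.png",(260,80,380,240),5)
print(g[206,292:345]); print(g[180:232,312])
print(st["eef_pos"])
print(plane(f,[(318,206)],.08,st), plane(f,[(319,43)],.026,st))
```

```text
[ 30  50  78  82  82  84  81  80  94 177 198 199 199 195 191 189 193 192
 195 194 194 192 193 189 189 192 193 159 109 134 173 185 193 192 194 194
 195 198 194 195 194 195 195 175 128  90  76  78  81  78  77  49  23]
[ 85  86  79  82  80  76  73  86 112 108 158 197 197 194 193 194 195 195
 194 193 193 191 189 188 192 193 194 193 197 191 191 191 189 192 193 197
 202 200 198 194 196 183  77  30  31  26  23  40 106 170 175 173]
[0.51986752 0.20245703 0.1878663 ]
[[0.51929564 0.20339181 0.08      ]] [[0.5304536  0.08914786 0.026     ]]
```

View pics/w8c.png

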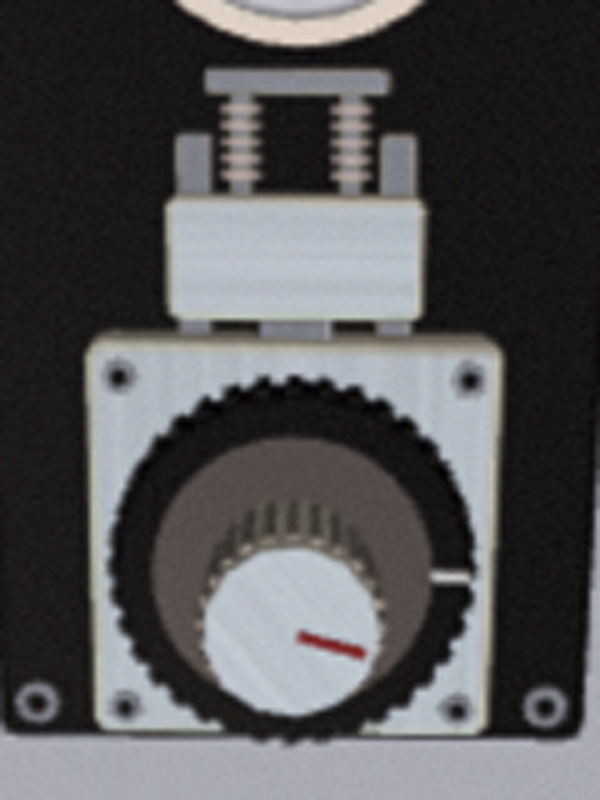

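Emit:
play_rows([
  [0,1,0,0,0,-0.15],
  [0,1,0,0,0,-0.3],
  [0,1,20,0,0,-0.4],
  [0,1,50,0,0,-0.4],
  [0,1,80,0,0,-0.4],
  [0,1,90,0,0,-0.4],
  [0,1,90,0,0,-0.4],
  [0,1,90,0,0,-0.4],
], gripper=46)

```text
t: 10.5
eef_pos: [0.5206, 0.2049, 0.0994]
ee_rot: [-0.784, 3.04, 0.001]
ft_force: [0.2, 0.0, -0.2]
grip_width: 0.537
```

Run:
```python
from h import *
st,f=get("wrist"); print(st["eef_pos"],st["joint_pos"],st["grip_width"]*85.4,st["ft_force"],st["ft_torque"])
save(f["color"],"w9.png")
st,f=get("side"); save(f["color"],"s9.png",(275,140,375,240),6);print(st["eef_pos"])
```

```text
[0.52056573 0.20485615 0.09936067] [ 6.64773945e-01  4.33228994e-01 -3.52332787e-01  4.83119782e-04
 -7.82783019e-01 -1.59983943e-01] 45.883261963372554 [ 0.21883127  0.01082402 -0.21627951] [ 0.00498935 -0.02357507  0.01568238]
[0.52048123 0.20488514 0.09941829]
```

View pics/w9.png

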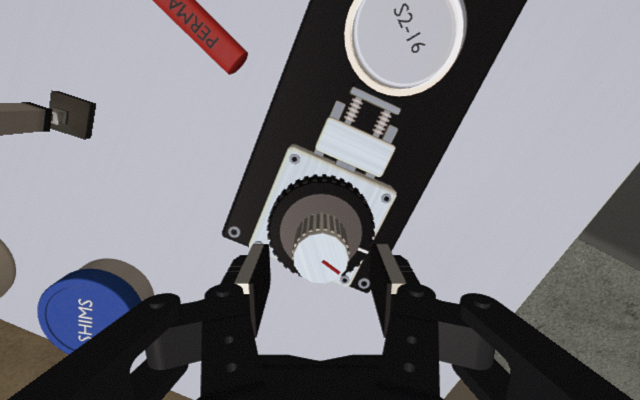

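View pics/s9.png

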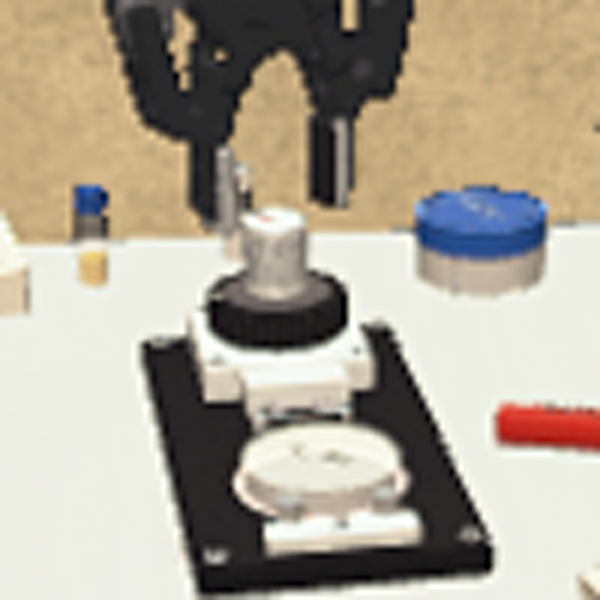

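Run:
```python
from h import *
st,f=get("wrist"); g=cv2.cvtColor(f["color"],cv2.COLOR_RGB2GRAY)
fake={"eef_pos":np.zeros(3),"ee_rot":np.zeros(3)}
m=(g>150).astype(np.uint8); m[:, :290]=0; m[:,352:]=0; m[:228]=0; m[290:]=0
print(g[258,286:356]); print(g[225:295,312])
print(plane(f,[(320,258),(292,258),(349,258),(320,232),(320,284)],st["eef_pos"][2]-.08,fake)*1e3, st["eef_pos"])
save(f["color"],"w9c.png",(270,200,370,300),6)
```

```text
[ 32  36  31  30  58  90 166 192 213 217 216 214 215 216 217 221 222 221
 213 212 211 211 213 213 215 216 213 215 214 214 211 210 209 212 214 216
 217 214 217 216 216 218 217 218 215 215 214 217 217 215 213 214 218 218
 215 215 214 216 218 213 213 201 160 101  60  33  20  21  23  23]
[ 74  74  78  81  84 100 110  99  99 142 209 213 210 211 208 208 209 210
 210 211 211 211 213 213 216 212 212 213 214 213 216 214 213 213 216 215
 217 213 216 216 215 213 213 212 212 213 213 212 211 211 211 211 212 212
 212 212 212 202 190 192 192 191 192 192 191 192 189 189 192 192]
[[  1.33833388  -1.10427664  19.35128254]
 [-11.44358507  -1.10484087  19.35128254]
 [ 14.57854434  -1.10369218  19.35128254]
 [  1.3315325  -13.82206667  19.35128254]
 [  1.34546468  12.22949857  19.35128254]] [0.52036061 0.20486996 0.09935128]
```

View pics/w9c.png

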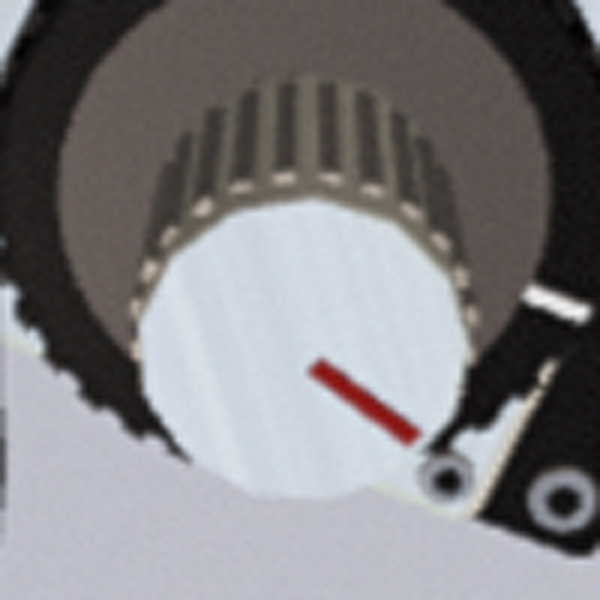

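Emit:
play_rows([
  [0,-1,0,0,0,0],
  [0,-1,8,0,0,0],
  [0,-1,16,0,0,0],
  [0,-1,20.5,0,0,0],
  [0,-1,20.5,0,0,0],
])

```text
t: 11.28
eef_pos: [0.5199, 0.2034, 0.0769]
ee_rot: [0.785, -3.041, 0.001]
ft_force: [0.3, 0.1, -0.7]
grip_width: 0.539
```

Run:
```python
from h import *
st,f=get("side"); save(f["color"],"s10.png",(275,140,375,240),6);print(st["eef_pos"],st["ft_force"],st["ft_torque"])
```

```text
[0.51989578 0.20336844 0.0768584 ] [ 0.28247099  0.07974716 -0.6872617 ] [0.01258799 0.02501931 0.00829768]
```

View pics/s10.png

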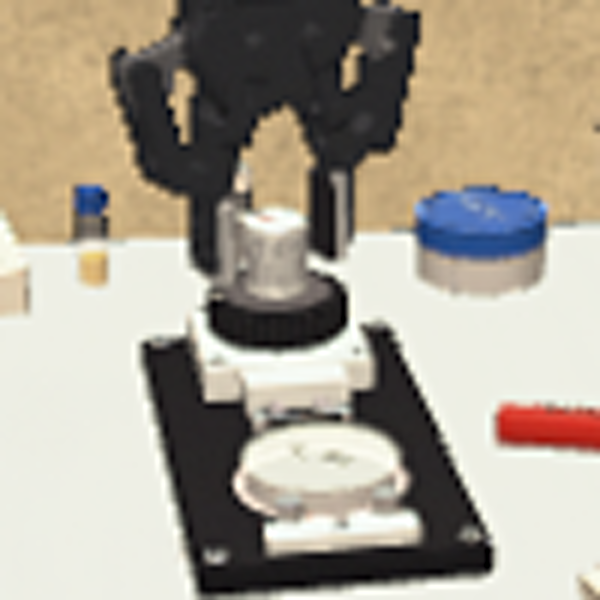

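Emit:
play_rows([
  [0,0,-1,0,0,0],
  [0,0,-1,0,0,0],
  [0,0,-1,0,0,0],
  [0,0,-1,0,0,0],
  [0,0,-1,0,0,0],
  [0,0,-1,0,0,0],
], gripper=15, grip_force=70)

```text
t: 12.08
eef_pos: [0.5207, 0.2039, 0.0792]
ee_rot: [-0.785, 3.04, 0.001]
ft_force: [0.4, 0.7, 5.6]
grip_width: 0.275
```

Run:
```python
from h import *
st,f=get("wrist"); save(f["color"],"w11.png"); print(st["eef_pos"],st["grip_width"]*85.4,st["ft_force"],st["ft_torque"])
st,f=get("side"); save(f["color"],"s11.png",(275,140,375,240),6)
```

```text
[0.52073256 0.20392675 0.07923747] 23.46252379202185 [0.41226914 0.68519921 5.56632552] [ 0.08550901 -0.07532686 -0.00856307]
```

View pics/w11.png

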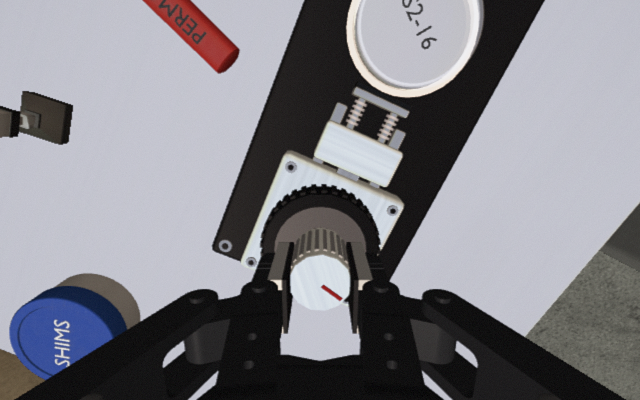

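View pics/s11.png

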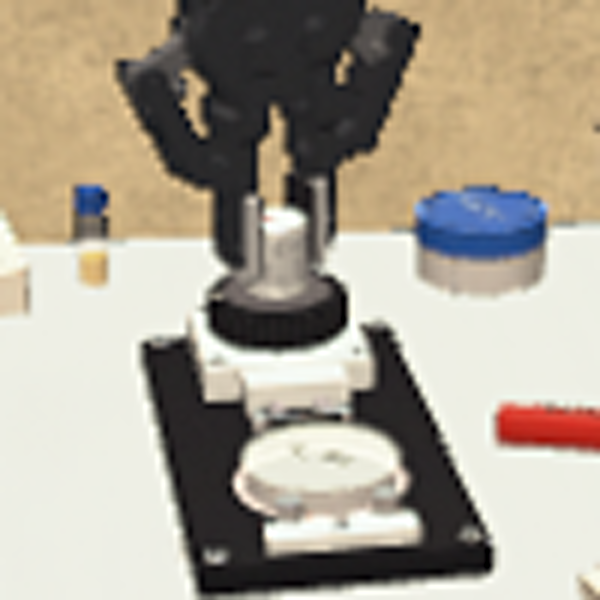

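Emit:
play_rows([
  [0,0,0,0,0,0.1],
  [0,0,0,0,0,0.2],
  [0,0,0,0,0,0.3],
  [0,0,0,0,0,0.4],
  [0,0,0,0,0,0.5],
  [0,0,0,0,0,0.5],
  [0,0,0,0,0,0.5],
])

```text
t: 13.05
eef_pos: [0.5211, 0.204, 0.0792]
ee_rot: [-0.01, 3.14, 0.002]
ft_force: [1.4, -0.2, 4.3]
grip_width: 0.277
```

Run:
```python
from h import *
st,f=get("wrist"); save(f["color"],"w12.png"); print(st["eef_pos"],st["joint_pos"][5],st["tau"],st["grip_width"]*85.4,st["ft_force"],st["ft_torque"])
```

```text
[0.52107371 0.204006   0.07921865] -0.6568016520440997 [  0.45804335 -34.90954399  11.3057372    2.25324534  -0.39419859
   0.17502837] 23.63501081707192 [ 1.44301498 -0.17026684  4.34840664] [ 0.04009565 -0.46798501 -0.19412193]
```

View pics/w12.png

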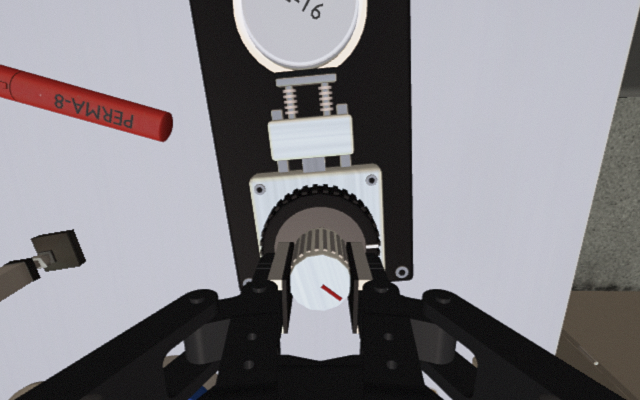

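Emit:
play_rows([
  [0,0,0,0,0,0.12],
  [0,0,0,0,0,0.24],
  [0,0,0,0,0,0.36],
  [0,0,0,0,0,0.48],
  [0,0,0,0,0,0.6],
  [0,0,0,0,0,0.6],
])

```text
t: 13.85
eef_pos: [0.5215, 0.2039, 0.0792]
ee_rot: [0.917, 3.003, 0.003]
ft_force: [5.7, -2.0, 4.3]
grip_width: 0.279
```

```bash
cat > q.py <<'E'
import sys
from h import *
st,f=get("side"); save(f["color"],f"s{sys.argv[1]}.png",(285,180,365,225),10); print(st["eef_pos"],st["joint_pos"][5],st["tau"][5],st["grip_width"]*85.4,st["ft_force"],st["ft_torque"])
E
python3 q.py 13
```

```text
[0.52148496 0.20394718 0.07922114] -1.2559967306628141 0.006972184492042288 23.806619654593117 [ 5.7280502  -1.97595519  4.29535137] [-0.34902772 -1.24024638 -0.13929124]
```

View pics/s13.png

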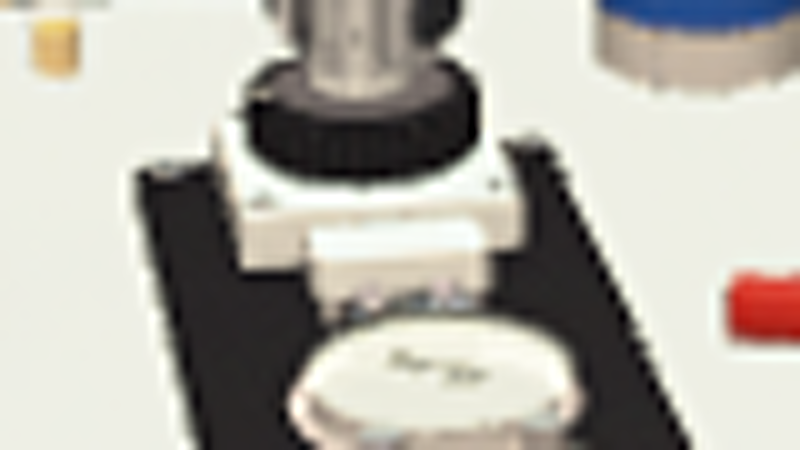

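Emit:
play_rows([
  [0,0,0,0,0,0.06],
  [0,0,0,0,0,0.12],
])

```text
t: 14.15
eef_pos: [0.5215, 0.2039, 0.0792]
ee_rot: [1.095, 2.942, 0.003]
ft_force: [5.3, -2.4, 4.5]
grip_width: 0.277
```

```bash
python3 q.py 14
```

```text
[0.52153558 0.20386853 0.07922693] -1.3766698988125319 0.12551990803331137 23.684113551532906 [ 5.29761641 -2.42763761  4.54536139] [-0.51554609 -1.43535116  0.19195466]
```

Emit:
play_rows([
  [0,0,0,0,0,0.06],
  [0,0,0,0,0,0.12],
])

```text
t: 14.45
eef_pos: [0.5216, 0.2038, 0.0792]
ee_rot: [1.27, 2.871, 0.003]
ft_force: [6.0, -1.0, 3.8]
grip_width: 0.279
```

```bash
python3 q.py 15
```

```text
[0.52159857 0.2038382  0.07923779] -1.4966583845948684 0.12541527394205332 23.807622589054176 [ 5.97448954 -0.99892785  3.80902882] [-0.59507533 -1.56994887  0.19648379]
```

View pics/s15.png

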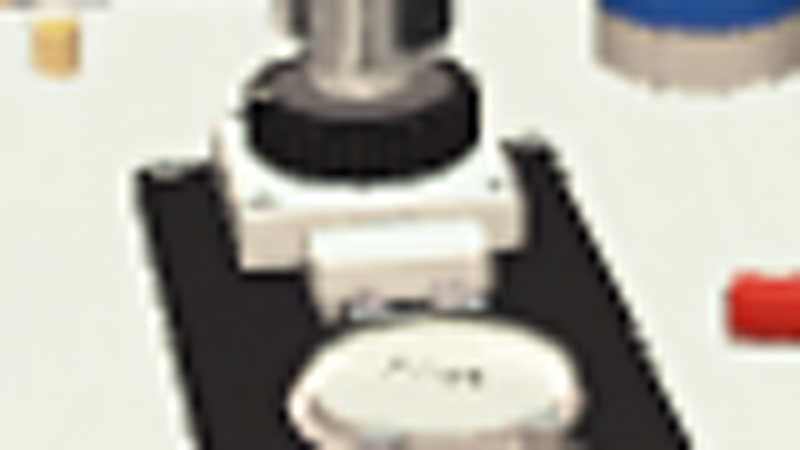

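Emit:
play_rows([
  [0,0,0,0,0,0.06],
  [0,0,0,0,0,0.12],
])

```text
t: 14.75
eef_pos: [0.5216, 0.2038, 0.0792]
ee_rot: [1.439, 2.79, 0.003]
ft_force: [6.0, -2.6, 4.3]
grip_width: 0.28
```

```bash
cat > r.py <<'E'
from h import *
st=ctrl.state(); x=R.from_rotvec(st["ee_rot"]).as_matrix()[:,0]
print("yaw",np.arctan2(x[1],x[0]).round(4),"j6",st["joint_pos"][5].round(4),"v",st["joint_velocities"][5].round(3),"tau",st["tau"][5].round(4),st["grip_width"]*85.4,st["ft_force"].round(2),st["ft_torque"].round(4))
E
python3 r.py
```

```text
yaw 2.1889 j6 -1.6166 v -0.476 tau 0.1254 23.874999788586294 [ 6.03 -2.6   4.32] [-0.6685 -1.7086  0.1405]
```

Emit:
play_rows([
  [0,0,0,0,0,0.06],
  [0,0,0,0,0,0.12],
])

```text
t: 15.0
eef_pos: [0.5217, 0.2037, 0.0792]
ee_rot: [1.604, 2.698, 0.003]
ft_force: [6.5, -3.4, 3.5]
grip_width: 0.281
```

```bash
python3 r.py
```

```text
yaw 2.0689 j6 -1.7366 v -0.475 tau 0.1246 23.955242453261743 [ 6.5  -3.36  3.52] [-0.7624 -1.723   0.1841]
```

Emit:
play_rows([
  [0,0,0,0,0,0.06],
  [0,0,0,0,0,0.12],
])

```text
t: 15.25
eef_pos: [0.5217, 0.2036, 0.0792]
ee_rot: [1.763, 2.597, 0.003]
ft_force: [6.5, -3.1, 4.8]
grip_width: 0.278
```

```bash
python3 r.py
```

```text
yaw 1.9489 j6 -1.8566 v -0.475 tau 0.1247 23.729216540163076 [ 6.53 -3.06  4.83] [-0.7887 -1.8415  0.196 ]
```

Emit:
play_rows([
  [0,0,0,0,0,0.06],
  [0,0,0,0,0,0.12],
])

```text
t: 15.5
eef_pos: [0.5218, 0.2035, 0.0792]
ee_rot: [1.916, 2.487, 0.003]
ft_force: [5.9, -2.7, 4.0]
grip_width: 0.278
```

```bash
python3 q.py 16; python3 r.py
```

```text
[0.52177542 0.2035322  0.07922109] -1.976522649606851 0.09061921387910843 23.767968231267165 [ 5.92012121 -2.73433193  3.9527946 ] [-0.95822494 -1.82296736  0.20762663]
yaw 1.8271 j6 -1.9783 v 0.076 tau -0.1911 24.02054329543255 [ 5.89 -3.19  3.88] [-0.8516 -1.8406  0.0549]
```

View pics/s16.png

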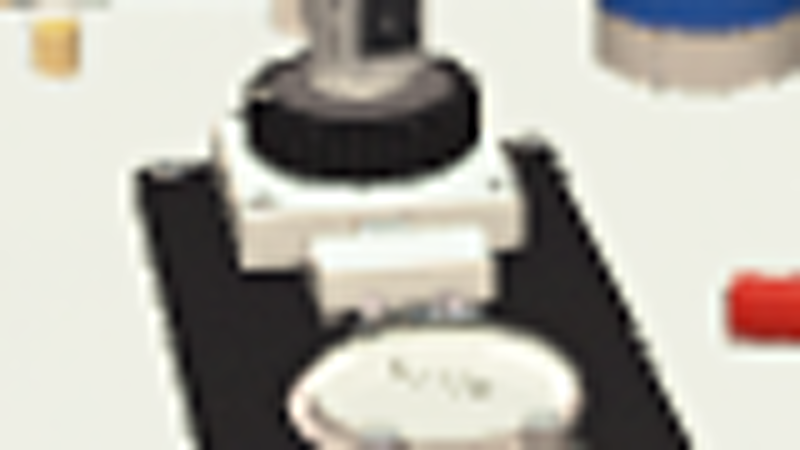

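Emit:
play_rows([
  [0,0,0,0,0,0.06],
  [0,0,0,0,0,0.12],
])

```text
t: 15.8
eef_pos: [0.5218, 0.2034, 0.0792]
ee_rot: [2.061, 2.368, 0.003]
ft_force: [7.8, -3.5, 4.5]
grip_width: 0.281
```

```bash
python3 r.py; python3 q.py 17
```

```text
yaw 1.7092 j6 -2.0964 v -0.475 tau 0.0506 23.98458426239142 [ 7.8  -3.46  4.5 ] [-1.0092 -1.9403  0.2228]
[0.52179735 0.20344253 0.07924738] -2.0964211684686695 0.050593139603734016 23.98458426239142 [ 7.80136437 -3.46106498  4.49825398] [-1.00923986 -1.94033279  0.22275667]
```

View pics/s17.png

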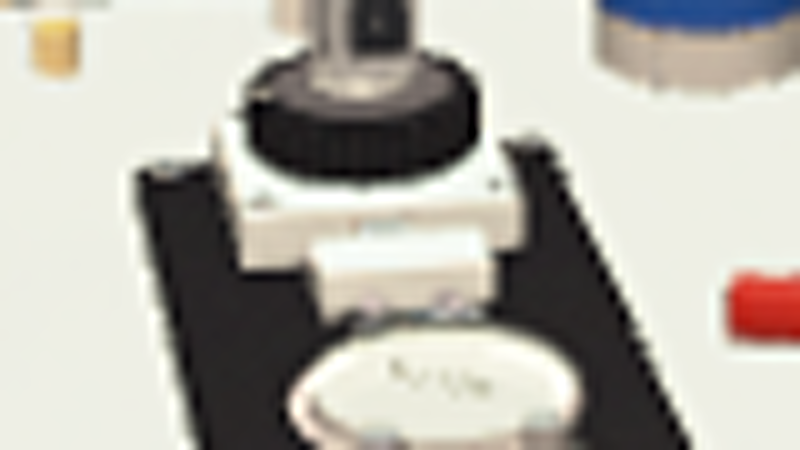

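Emit:
play_rows([
  [0,0,0,0,0,0.06],
])

```text
t: 15.98
eef_pos: [0.5218, 0.2034, 0.0793]
ee_rot: [2.131, 2.306, 0.003]
ft_force: [6.9, -3.1, 3.4]
grip_width: 0.278
```

```bash
python3 r.py
```

```text
yaw 1.6496 j6 -2.1561 v -0.484 tau 0.0851 23.755031593089548 [ 6.87 -3.1   3.43] [-1.0566 -1.9218  0.2412]
```

Emit:
play_rows([
  [0,0,0,0,0,0.02],
  [0,0,0,0,0,0.02],
])

```text
t: 16.23
eef_pos: [0.5218, 0.2034, 0.0792]
ee_rot: [2.152, 2.285, 0.003]
ft_force: [6.9, -3.3, 3.0]
grip_width: 0.279
```

```bash
python3 r.py
python3 - <<'E'
from h import *
st,f=get("wrist"); save(f["color"],"w18.png")
E
python3 r.py
```

```text
yaw 1.6307 j6 -2.1748 v 0.003 tau -0.1782 23.83190332851334 [ 6.86 -3.27  2.96] [-1.0298 -1.9636  0.1334]
yaw 1.6307 j6 -2.1748 v -0.001 tau -0.1637 24.048491256055364 [ 5.56 -3.47  3.59] [-1.0557 -1.8659  0.1575]
```

View pics/w18.png

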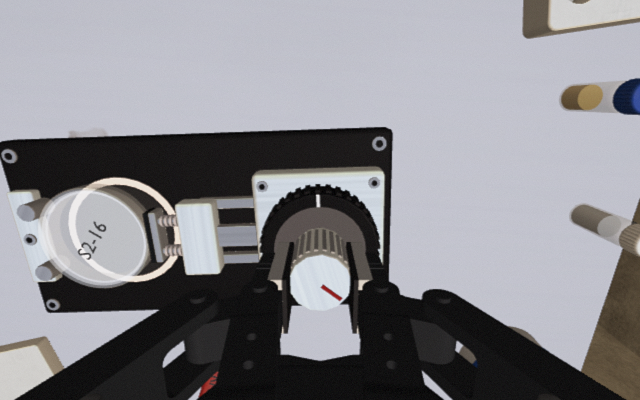

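Emit:
play_rows([
  [0,0,0,0,0,0],
  [0,0,0,0,0,0],
  [0,0,0,0,0,0],
  [0,0,0,0,0,0],
], gripper=46)

```text
t: 16.77
eef_pos: [0.5198, 0.2035, 0.0783]
ee_rot: [-2.158, -2.283, 0.001]
ft_force: [0.1, -0.9, -0.4]
grip_width: 0.542
```

```bash
python3 - <<'E'
from h import *
st,f=get("wrist"); save(f["color"],"w19.png"); print(st["eef_pos"],st["ft_force"],st["grip_width"]*85.4)
E
python3 r.py
```

```text
[0.51976453 0.20352167 0.07830785] [ 0.06169404 -0.87198949 -0.37925238] 46.280979315175614
yaw 1.627 j6 -2.1778 v -0.002 tau 0.002 46.13100018101455 [-0.01 -0.13 -0.71] [ 0.0381 -0.0087  0.0217]
```

View pics/w19.png

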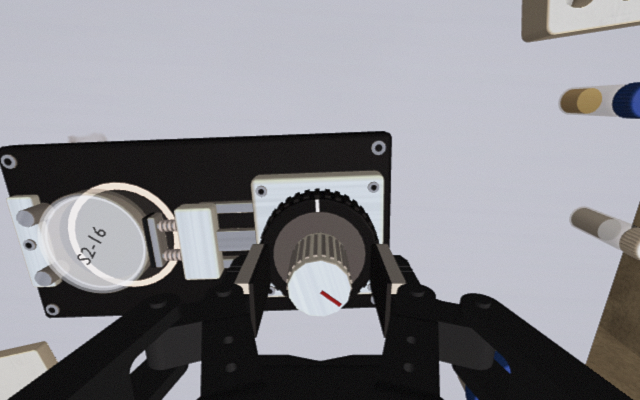

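Emit:
play_rows([
  [0,0,-30,0,0,0],
  [0,0,-70,0,0,-0.1],
  [0,0,-110,0,0,-0.28],
  [0,0,-110,0,0,-0.46],
  [0,0,-110,0,0,-0.64],
  [0,0,-110,0,0,-0.82],
  [0,0,-110,0,0,-1.0],
  [0,0,-110,0,0,-1.18],
  [0,0,-110,0,0,-1.36],
  [0,0,-110,0,0,-1.54],
])

```text
t: 18.08
eef_pos: [0.52, 0.2035, 0.1885]
ee_rot: [0.049, -3.141, 0.0]
ft_force: [0.2, -0.2, 0.2]
grip_width: 0.536
```

Emit:
play_rows([
  [0,0,0,0,0,-0.08],
  [0,0,0,0,0,-0.08],
  [0,0,0,0,0,-0.08],
])

```text
t: 18.45
eef_pos: [0.5201, 0.2036, 0.1886]
ee_rot: [0.163, -3.137, 0.0]
ft_force: [0.4, 0.2, 0.6]
grip_width: 0.539
```

Run:
```python
from h import *
st,f=get("wrist"); save(f["color"],"w20.png"); save(f["color"],"w20c.png",(260,0,380,240),4);  print(st["eef_pos"],st["ee_rot"])
```

```text
[0.52009655 0.20356246 0.18857948] [ 1.63085929e-01 -3.13717970e+00  1.37442234e-05]
```

View pics/w20.png

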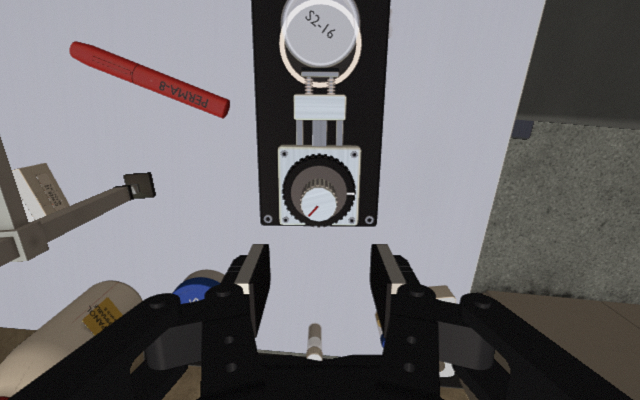

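View pics/w20c.png

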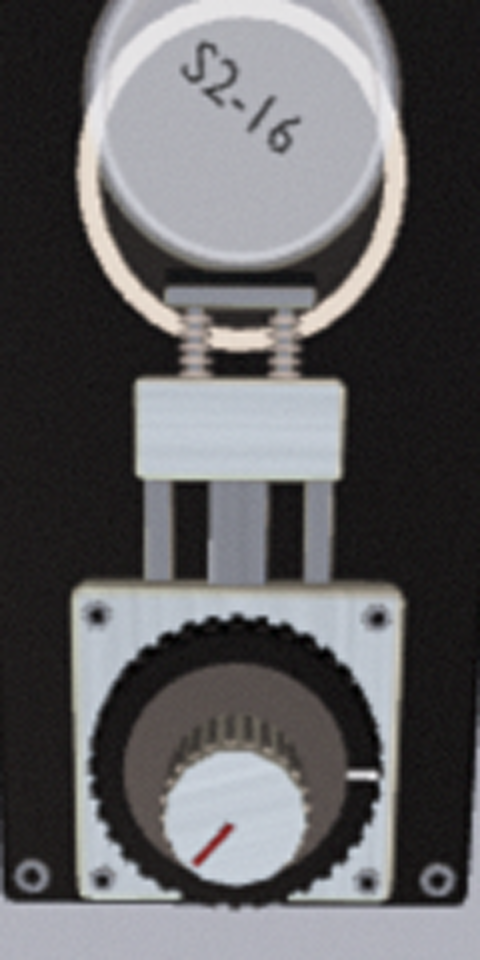

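Run:
```python
from h import *
st,f=get("wrist")
sts={"w8":dict(eef_pos=np.array([.51970,.20243,.18771]),ee_rot=np.array([.163,-3.136,.001])),"w20":dict(eef_pos=st["eef_pos"],ee_rot=st["ee_rot"])}
print(st["eef_pos"])
for n in ("w8","w20"):
    g=cv2.cvtColor(cv2.imread(f"pics/{n}.png"),cv2.COLOR_BGR2GRAY).astype(float)
    a=g[:,316:321].mean(1) # centre between springs
    print(n,"jaw",list(enumerate(a[60:125].astype(int),60)))
```

```text
[0.52013166 0.20358492 0.1886009 ]
w8 jaw [(60, np.int64(169)), (61, np.int64(168)), (62, np.int64(169)), (63, np.int64(169)), (64, np.int64(169)), (65, np.int64(168)), (66, np.int64(169)), (67, np.int64(169)), (68, np.int64(169)), (69, np.int64(168)), (70, np.int64(168)), (71, np.int64(168)), (72, np.int64(168)), (73, np.int64(169)), (74, np.int64(168)), (75, np.int64(168)), (76, np.int64(168)), (77, np.int64(168)), (78, np.int64(167)), (79, np.int64(171)), (80, np.int64(189)), (81, np.int64(188)), (82, np.int64(153)), (83, np.int64(139)), (84, np.int64(198)), (85, np.int64(210)), (86, np.int64(210)), (87, np.int64(212)), (88, np.int64(200)), (89, np.int64(72)), (90, np.int64(19)), (91, np.int64(18)), (92, np.int64(21)), (93, np.int64(54)), (94, np.int64(125)), (95, np.int64(132)), (96, np.int64(135)), (97, np.int64(139)), (98, np.int64(130)), (99, np.int64(42)), (100, np.int64(17)), (101, np.int64(21)), (102, np.int64(21)), (103, np.int64(21)), (104, np.int64(21)), (105, np.int64(20)), (106, np.int64(21)), (107, np.int64(20)), (108, np.int64(21)), (109, np.int64(22)), (110, np.int6
[... 989 characters left out ...]
20)), (93, np.int64(32)), (94, np.int64(95)), (95, np.int64(182)), (96, np.int64(195)), (97, np.int64(195)), (98, np.int64(193)), (99, np.int64(191)), (100, np.int64(194)), (101, np.int64(195)), (102, np.int64(194)), (103, np.int64(197)), (104, np.int64(200)), (105, np.int64(198)), (106, np.int64(197)), (107, np.int64(200)), (108, np.int64(203)), (109, np.int64(200)), (110, np.int64(200)), (111, np.int64(198)), (112, np.int64(195)), (113, np.int64(192)), (114, np.int64(195)), (115, np.int64(199)), (116, np.int64(200)), (117, np.int64(197)), (118, np.int64(197)), (119, np.int64(190)), (120, np.int64(131)), (121, np.int64(129)), (122, np.int64(132)), (123, np.int64(132)), (124, np.int64(131))]
```

Run:
```python
from h import *
st,f=get("wrist")
s8=dict(eef_pos=np.array([.51975,.20245,.1878]),ee_rot=st["ee_rot"]); s20=dict(eef_pos=st["eef_pos"],ee_rot=st["ee_rot"])
u=np.array([-.1045,.9945,0])
def y(v,z,s): return (plane(f,[(318.5,v)],z,s)[0]@u)*1e3
print("ring",y(88.9,.014,s8),y(87.5,.014,s20))
r=y(88.9,.014,s8)-y(87.5,.014,s20)
for z in (.025,.026,.027): print("jaw",z,y(98.75,z,s8)-y(76.8,z,s20)-r, y(93.4,z,s8)-y(71.4,z,s20)-r)
for z in (.026,.030,.034,.038,.042): print("block",z,y(118.8,z,s8)-y(94.1,z,s20)-r)
print("jaw thick",y(98.75,.026,s8)-y(93.4,.026,s8), "housing edge")
```

```text
ring 66.51754074659947 66.47481541619109
jaw 0.025 15.60710986125369 15.515597447952977
jaw 0.026 15.548205928907265 15.45705544011436
jaw 0.027 15.48930199656084 15.398513432275784
block 0.026 18.15868632077415
block 0.03 17.88558058106831
block 0.034 17.612474841362484
block 0.038 17.339369101656658
block 0.042 17.06626336195083
jaw thick 4.107139184458731 housing edge
```

Angle (~12.7 N), torque (~11 N) and spring compression (2.2–2.65 mm, so 11–13 N) all put the force near 12 N. The ring mark hasn't moved and the arm is clear, so I'm handing in.

Run:
```python
from h import *
st,f=get("scene"); save(f["color"],"sc21.png",(190,130,390,320),4)
print(job.hand_in())
```

```text
the job is handed in; nothing more can be done
None
```

View pics/sc21.png

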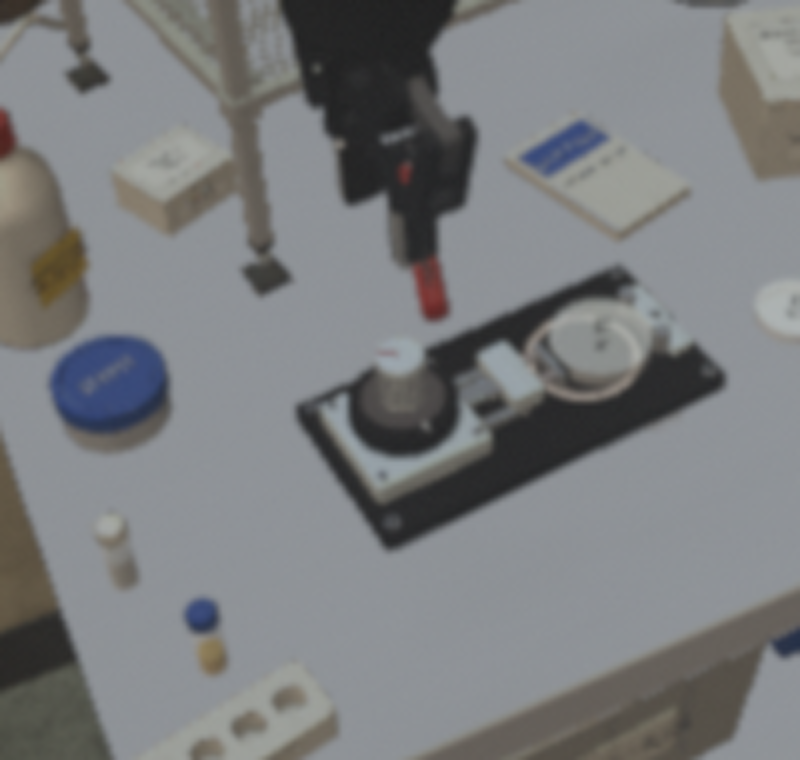

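I picked up the largest dish and laid it in the pocket, about 1 mm or better from its centre. I then turned only the inner knob about 2.02 rad clockwise in one grip, let go, raised the arm clear and handed in at about 19 s.

**Clamping force:** I estimate 11–13 N on the dish; no sensor reads it directly. The checks gave:
- **Turn angle past contact:** about 12.7 N.
- **Joint-torque trend:** about 11 N. This is extrapolated from 8.3 N at the last steady reading, because the readings after it were taken as the arm sped up or stopped.
- **Spring compression in before/after pictures:** 2.2–2.65 mm, which is 11–13 N.
- **Wrist torque sensor:** about 6.6 N just before the last small turn. It is noisy (about ±0.03 N m, or 3 N), so I gave it little weight.

**Last pictures:** The dish sits against both pins with the jaw pressed on it. The ring's white mark, the vials and the tin are where they were at the start, and the robot is touching nothing.

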